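Load two pump shafts into the sprung run-out cradle

ROBOT

A 6-joint arm with a two-finger parallel gripper is mounted at the origin on a cart in front of the work surface, level with it; the furniture and walls round the work are solid. World frame = base frame: x ahead of the robot, y to its left, z up, the work surface at z = 0. Lengths are in m, angles in rad, forces in N, time in s.
With the tool pointing down it reaches from about 0.35 to 0.775 m from the base axis. Payload 5.5 kg.
Tool frame: the origin (TCP) lies midway between the tips of the shut fingers; the grasp point (between the pads) lies 19 mm behind it; z points along the fingers, y is the line along which they close (so a half turn about z gives the same grasp; the last joint's range is limited). The gripper opens to 85 mm and grips with 20 to 120 N. Pads are 22 mm wide; open, the fingers measure 114 mm over their backs; the gripper's body (76 mm by 85 mm) begins 54 mm behind the grasp point. The pads swing forward as they close: fully open they stand 13 mm farther back than shut.
Start: joints at [1.008, 0.313, 0.046, 1.304, 0, 1.431], TCP at [0.236, 0.524, 0.231] pointing down, gripper open.
Joint ranges: [-2.76, 2.76], [-0.86, 1.69], [-1.03, 1.26], [-2.2, 2.34], [-1.47, 1.5], [-3.14, 3.14]. Speed limits (rad/s): [2.57, 2.57, 3.14, 3.14, 3.14, 3.14].

INTERFACE

Orientations are given as a unit quaternion [w, x, y, z].
In Python, from workcell import env gives the robot as it stands. The module is installed in compiled form; this text tells all that it offers.
- The arm moves only by the tool carry_out, never from a script. Its argument "series" is a list of rows, each an object with "delta_rot": the turn, a rotation vector about the world's x, y, z normalised to -1 to 1, where 1 is 0.1 rad, a list of three; "travel": the shift along the world's x, y, z normalised to -1 to 1, where 1 is 0.025 m, a list of three; "fingers": the closure, from -1 (fully open) to 1 (shut). In form: [{"delta_rot": [ax, ay, az], "travel": [tx, ty, tz], "fingers": fingers}, ...]. A call has 1 to 5 rows; each row shifts and turns the commanded pose from where the row before left it; what a row does not reach is not made up. A row lasts 1/8 s, in which the tool goes at most 62.5 mm and 10.7 degrees, less where a joint would pass 70% of its speed; a pose out of reach is approached as far as the arm can. A call with a number of a shift or a turn outside -1 to 1 is refused whole. A call with a gripper value outside its range is refused whole. The fingers move at their own pace and stop on an object; "squeeze" is the grip in N (left out, the last holds). Time passes only in rows, so rows that do not move let the fingers close. It gives the time, the measured TCP pose, the force, the opening and the grip force at its end, in the units of the state.
- env.get_state(): the state, without advancing time (a new reading comes with each control period).
- env.read_camera(name): name is "side" or "top" or "wrist"; returns a dict with "color" (384x512x3 uint8, red, green, blue), "fx", "fy", "cx", "cy" (pixels), "world_from_camera" (4x4, takes a point from camera to world coordinates); the wrist camera has in their place "hand_eye" (4x4, takes a point from camera to tool coordinates, whose origin is the TCP and whose axes are the flange's). Camera axes: x right, y up, looking along -z (the intrinsics and any distortion apply to the point x, -y, -z); pixel columns grow to the right and rows downward; lengths in m; the calibration is good to about 2 mm. A picture is of the moment at which its call begins: read the wrist's pose just before it. There is no depth.
- env.hand_in(): hands the job in; it is judged then, once.
The state is a dict: "clock": time; "joint_pos": joint angles; "qvel": joint speeds; "tau": joint torques, N m; "tcp_pos": TCP position; "orientation": TCP orientation; "wrist_force": force on the tool from outside, world axes, zero at the start; "ft_torque": the same for the moment, N m; "finger_gap": finger opening in m; "grip_force": force on a finger pad.
Only numpy, scipy, OpenCV 4.12 (cv2) and the standard library are available. Lean on these libraries where they do the work, as an engineer would, in place of code of your own. Each camera call takes 0.05 s, during which the arm holds its last target. There are 200 camera calls.

TASK

Take the two steel pump shafts out of the sloping draining rack, where one lies the wrong way round, and lay them flat in the run-out cradle, the long shaft in the lane with the longer span and the short one in the other. Press each shaft's plain end against its lane's spring plunger, holding the thin end up at an angle so that it clears the fork, lower the thin end into the fork's slot and let go, so that the spring holds the shoulder against the fork. Do not force or drop the shafts, and leave the pump body, the housing and the piston standing nearby where they are.

Things in the scene. Friction and masses are not known exactly. Their poses are not given: they have to be found in the camera images.
- long_shaft: Long steel shaft, 160 mm overall, about 0.32 kg: body 22 mm in diameter and 126 mm long with a plain end, then a square shoulder and a thin journal 14 mm in diameter, 34 mm long. Origin on its axis 70 mm from the plain end (centre of mass, grip here), 56 mm from the shoulder; x runs along the axis towards the journal. Starts in the rack with the journal uphill.
- long_shoulder (a point): Centre of the long shaft's shoulder, on its axis.
- short_shaft: Short steel shaft, 130 mm overall, about 0.26 kg: body 22 mm in diameter and 102 mm long with a plain end, then a square shoulder and a thin journal 14 mm in diameter, 28 mm long. Origin on its axis 60 mm from the plain end (centre of mass, grip here), 42 mm from the shoulder; x runs along the axis towards the journal. Starts in the rack with the journal downhill.
- short_shoulder (a point): Centre of the short shaft's shoulder, on its axis.
- cradle: Run-out cradle, fixed: base 244 x 160 x 12 mm, two lanes along x, 90 mm apart, the long one at y +45 mm; lane axes 54 mm above the bench. Origin under the base's centre, x from plungers to forks, z up. Each lane is a steel slide with plunger, V-block and fork, clamped up to 14 mm either way along x: not reported, so see or feel where it stands. A dial gauge stands 124 mm high at x +106, y 0.
- long_seat (a point): Point of the base on the long lane's axis (cradle x +75, y +45, z +54 mm): with the slide in its middle place, the fork's face, where the shoulder's centre comes to rest. Axes as the cradle's. The fork is 12 mm thick, 46 mm wide, its top 10 mm above the axis; its slot is 17 mm wide, chamfered at the top; its floor carries the journal.
- short_seat (a point): The same for the short lane (cradle x +75, y -45, z +54 mm). In both lanes the V-block (90 degrees, 12 mm thick, top 1 mm under the axis) carries the body 4 to 16 mm from its plain end; from there to the fork the lane is open 33 mm deep. Grey tailstock: 34 mm wide, front face 14 mm behind where the plain end rests, top 16 mm above the axis, 27 mm at the knob.
- long_plunger_mid (a point): Point of the base on the long lane's axis: with the slide in its middle place, the centre of the unloaded plunger's flat nose (16 mm in diameter); the nose moves with its slide. It stands 7 mm nearer the fork than the long shaft's plain end does when home. It takes 7 N to start and 14 N at the end of its 14 mm travel, then stops hard. Axes as the cradle's.
- short_plunger_mid (a point): Point of the base on the short lane's axis: with the slide in its middle place, the centre of the unloaded plunger's flat nose (16 mm in diameter); the nose moves with its slide. It stands 7 mm nearer the fork than the short shaft's plain end does when home. It takes 7 N to start and 14 N at the end of its 14 mm travel, then stops hard. Axes as the cradle's.
- rack: Draining rack, fixed: frame sloping at 35 degrees over a grey plastic pan 200 x 216 mm. Origin under the pan's centre; the slope rises towards x. The shafts lie straight up the slope 84 mm apart, either one on either side, low ends on a ledge, in comb notches 39 and 108 mm up from there. Between the combs it is open all round (20 mm deep past the shaft's axis).
- gear_pump: Bystander: grey pump body, 64 x 112 x 104 mm, loose. Origin at its underside.
- pump_housing: Bystander: bright aluminium housing with a side tube, 89 x 98 x 60 mm, loose. Origin at its underside.
- piston_0: Bystander: piston standing crown up, 68 mm in diameter, 59 mm high, loose. Origin at its underside.
There are look-alikes about, which are no part of the job. What is shaped like the short_shaft but orange is not meant.

How it is judged:
By the outcome, as a careful person would: the job done as asked, in the order asked, and still so for the second after the job is handed in, with the robot touching nothing.
It also fails if it takes over 59 s, if anything falls off the work surface, if the arm or the gripper's body presses on something with over 40 N, if the wrist force passes 120 N, or if a joint passes its speed limit or range.

## Working session

There is one attempt and no reset: what is moved stays moved. The work goes in short steps, Python scripts to look and compute and a tool call to move; the robot and the scene stay as the last step left them, time stands still between calls to the robot, and variables do not carry over. Pictures are saved under pics/ and viewed, at most 10 in all, crops included, and the job is handed in when it is done.

Besides the shell and the picture viewer there is one more tool, called by a JSON object that holds its "fn" and its "kwargs", one argument or row to a line. carry_out: Moves the arm, as the interface text tells. Its arguments: {"type":"object","properties":{"series":{"type":"array","items":{"type":"object","properties":{"delta_rot":{"type":"array","items":{"type":"number"}},"travel":{"type":"array","items":{"type":"number"}},"fingers":{"type":"number"}}}},"squeeze":{"type":"number"}},"required":["series"]}

```bash
mkdir -p pics
python3 - <<'E'
from workcell import env
import cv2,numpy as np,pickle
print(env.get_state())
for n in ("top","side"):
    c=env.read_camera(n); pickle.dump(c,open(f"{n}.pkl","wb"))
    cv2.imwrite(f"pics/{n}0.png",cv2.resize(c["color"][...,::-1],(800,600),interpolation=cv2.INTER_CUBIC))
    print(n,{k:v for k,v in c.items() if k!="color"})
E
```

```text
{'clock': 0.0, 'joint_pos': array([1.00836919e+00, 3.13998026e-01, 4.49893670e-02, 1.30360421e+00,
       1.26467972e-05, 1.43123401e+00]), 'qvel': array([ 3.54140403e-04, -9.25567307e-04,  1.18951034e-03, -1.06375752e-04,
        1.29526589e-04,  1.57238043e-05]), 'tau': array([ 7.29208168e-04, -4.80626929e+01,  2.98531401e+01,  1.93156314e-02,
       -1.40462471e-04,  1.83494819e-05]), 'tcp_pos': array([0.23567779, 0.52392549, 0.23041447]), 'orientation': array([-3.18231054e-04,  2.09860546e-01,  9.77730907e-01, -8.50721952e-04]), 'wrist_force': array([ 1.2714294 , -0.07693001, -0.25933646]), 'ft_torque': array([-0.0222828 ,  0.00700208,  0.02156359]), 'grip_force': 0.0, 'finger_gap': 0.08548566569181333}
top {'fx': 452.46267939294034, 'fy': 452.46267939294034, 'cx': 248.28227234295778, 'cy': 190.12201392898285, 'world_from_camera': array([[ 1.69404751e-02,  9.98140622e-01, -5.85518479e-02,
         4.69025830e-01],
       [-9.99856352e-01,  1.68795086e-02, -1.53570588e-03,
        -1.56309356e-02],
       [-5.44524001e-04,  5.85694526e-02,  9.98283188e-01,
         1.46523399e+00],
       [ 0.00000000e+00,  0.00000000e+00,  0.00000000e+00,
         1.00000000e+00]])}
side {'fx': 367.36096740226384, 'fy': 367.36096740226384, 'cx': 254.86448673143775, 'cy': 188.04463670971836, 'world_from_camera': array([[ 0.99888709,  0.00539611, -0.04685567,  0.50007893],
       [-0.04266409,  0.52691317, -0.84884762, -1.18250782],
       [ 0.0201084 ,  0.84990199,  0.52655699,  0.83431587],
       [ 0.        ,  0.        ,  0.        ,  1.        ]])}
```

View pics/top0.png

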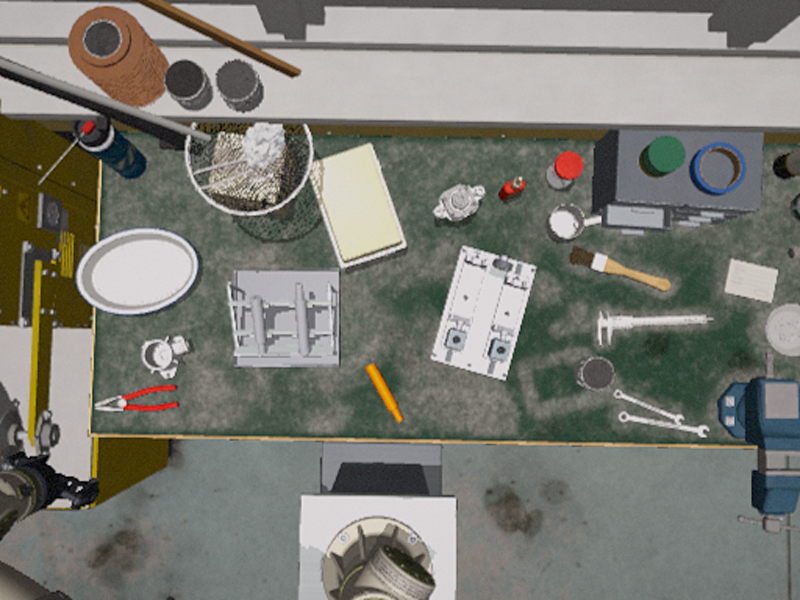

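View pics/side0.png

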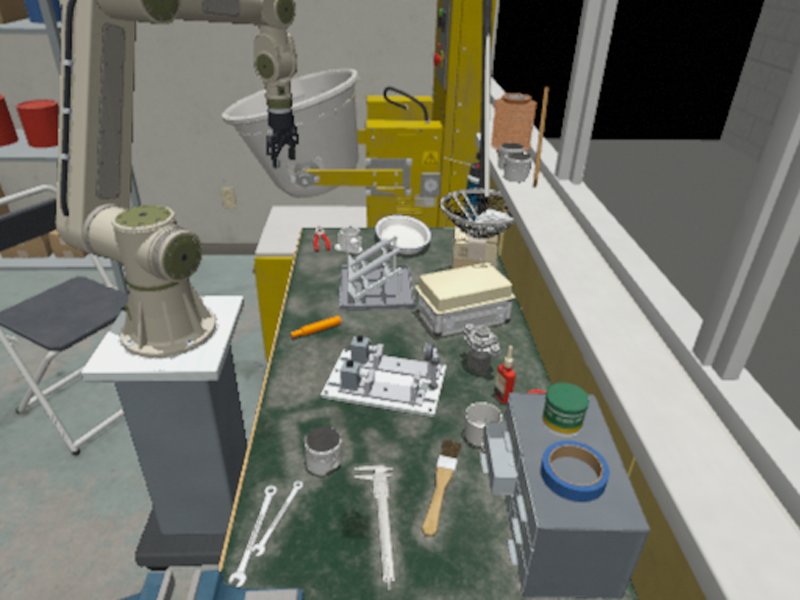

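Top view: shafts on the rack at (258,325) and (302,318), orange look-alike at (384,392), cradle centre about (483,313), with the plungers towards the robot. Housing is at (165,355), pump at (460,202) and piston at (597,373). Next, enlarged crops of the rack and cradle.

Run:
```python
import cv2,numpy as np,pickle
t=pickle.load(open("top.pkl","rb"))["color"][...,::-1]; s=pickle.load(open("side.pkl","rb"))["color"][...,::-1]
a=cv2.resize(t[165:240,140:225],None,fx=4.6,fy=4.6,interpolation=cv2.INTER_CUBIC)   # x4.6
b=cv2.resize(t[150:250,268:353],None,fx=4.6,fy=4.6,interpolation=cv2.INTER_CUBIC)
W=np.zeros((600,800,3),np.uint8); W[:a.shape[0],:a.shape[1]]=a; W[:b.shape[0],400:400+b.shape[1]]=b
d=cv2.resize(s[148:202,210:275],None,fx=4,fy=4,interpolation=cv2.INTER_CUBIC); W[350:350+216,:260]=d
cv2.imwrite("pics/crops.png",W)
e=cv2.resize(s[210:270,200:295],None,fx=8,fy=8,interpolation=cv2.INTER_CUBIC); cv2.imwrite("pics/side_cr.png",e)
```

```text
(no output)
```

View pics/crops.png

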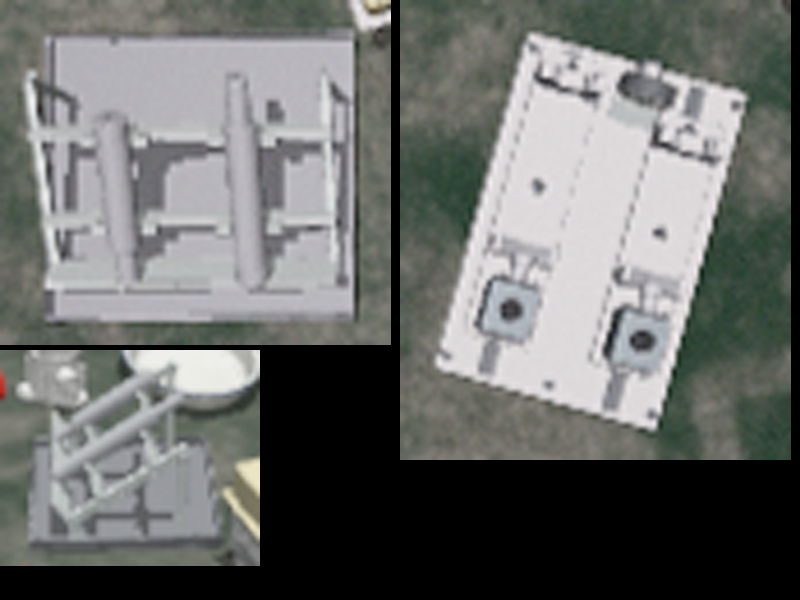

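Left rack shaft: its thin end points downhill, so it is the short one. Right: thin end uphill at (235,75), so it is the long one. The crop shows cradle corners at (530,35), (745,95), (657,430) and (437,365). Now coarse coordinates.

```bash
cat > h.py <<'E'
import numpy as np,pickle
from scipy.optimize import least_squares
from scipy.spatial.transform import Rotation as R
def proj(c,P,T=None):
    T=c["world_from_camera"] if T is None else T
    p=(np.atleast_2d(P)-T[:3,3])@T[:3,:3]
    return np.c_[c["cx"]+c["fx"]*p[:,0]/-p[:,2], c["cy"]+c["fy"]*-p[:,1]/-p[:,2]]
def back(c,uv,z,T=None):
    T=c["world_from_camera"] if T is None else T
    uv=np.atleast_2d(uv); d=np.c_[(uv[:,0]-c["cx"])/c["fx"],-(uv[:,1]-c["cy"])/c["fy"],-np.ones(len(uv))]@T[:3,:3].T
    s=(z-T[2,3])/d[:,2]; return T[:3,3]+d*s[:,None]
def wristT(c,st):
    q=st["orientation"]; T=np.eye(4); T[:3,:3]=R.from_quat([q[1],q[2],q[3],q[0]]).as_matrix(); T[:3,3]=st["tcp_pos"]
    return T@c["hand_eye"]
E
python3 - <<'E'
from h import *
t=pickle.load(open("top.pkl","rb"))
b=np.array([[130,35],[345,95],[257,430],[37,365]])/4.6+[268,150]
P=back(t,b,.012);print("cradle corners",P.round(4).tolist(),"ctr",P.mean(0).round(4))
x=(P[0]+P[1]-P[2]-P[3]); print("yaw",np.arctan2(x[1],x[0]), np.linalg.norm(x)/2)
a=np.array([[45,35],[355,35],[355,320],[45,320]])/4.6+[140,165]
P=back(t,a,.01);print("rack",P.round(4).tolist(),P.mean(0))
e=np.array([[130,283],[112,112],[251,286],[236,75]])/4.6+[140,165]
for z in ((.05,.11)): print(z,back(t,e,z).round(4).tolist())
# wrist camera pose
from workcell import env
st=env.get_state();c=env.read_camera("wrist");print(c["hand_eye"],c["fx"],c["cx"],c["cy"])
E
```

```text
cradle corners [[0.6621, -0.1666, 0.012], [0.6223, -0.3178, 0.012], [0.3876, -0.2578, 0.012], [0.43, -0.1044, 0.012]] ctr [ 0.5255 -0.2116  0.012 ]
yaw -0.256106154734724 0.24126891281628277
rack [[0.6056, 0.3056, 0.01], [0.6093, 0.088, 0.01], [0.4101, 0.0838, 0.01], [0.4064, 0.2997, 0.01]] [0.50787688 0.19429436 0.01      ]
0.05 [[0.4341, 0.2342, 0.05], [0.55, 0.2496, 0.05], [0.4335, 0.1521, 0.05], [0.5767, 0.1657, 0.05]]
0.11 [[0.4356, 0.2236, 0.11], [0.5466, 0.2383, 0.11], [0.435, 0.145, 0.11], [0.5721, 0.158, 0.11]]
[[-2.77698383e-04  9.59414242e-01  2.82000415e-01  7.15694128e-02]
 [ 9.99999527e-01  3.65266206e-06  9.72317133e-04 -1.16809048e-03]
 [ 9.31824853e-04  2.82000552e-01 -9.59413790e-01 -1.43267087e-01]
 [ 0.00000000e+00  0.00000000e+00  0.00000000e+00  1.00000000e+00]] 333.5384131340432 258.5364154981833 192.02151879662875
```

```bash
cat >> h.py <<'E'
def fitshaft(obs,L,x0=(.43,.15,.06,.02),pitch=np.radians(35)):
    # obs: list (cam,T,uv_low,uv_high); returns low end,yaw
    def ends(p):
        u=np.array([np.cos(pitch)*np.cos(p[3]),np.cos(pitch)*np.sin(p[3]),np.sin(pitch)])
        return np.array([p[:3],p[:3]+L*u])
    f=lambda p:np.concatenate([(proj(c,ends(p),T)-np.array([a,b])).ravel()*c["fx"]/400 for c,T,a,b in obs])
    r=least_squares(f,x0); return r.x,ends(r.x),r.fun
def plan(st,target,Rt,n):
    q=st["orientation"];R0=R.from_quat([q[1],q[2],q[3],q[0]]); d=(Rt*R0.inv()).as_rotvec()
    print("rows",n,"rot/row",(d/n/.1).round(3),"travel/row",((np.array(target)-st["tcp_pos"])/n/.025).round(3))
def tool(psi,th):
    # tool y horizontal; shaft/heading yaw psi, z tilted by th towards heading; tool x = -heading
    return R.from_euler('z',psi)*R.from_euler('y',-th)*R.from_matrix([[-1,0,0],[0,1,0],[0,0,-1]])
E
python3 - <<'E'
from h import *
t=pickle.load(open("top.pkl","rb"));s=pickle.load(open("side.pkl","rb"))
f=lambda x,y:np.array([140+x/4.6,165+y/4.6]); g=lambda x,y:np.array([210+x/4,148+(y-350)/4])
for nm,L,obs in (("long",.16,[(t,None,f(251,284),f(236,76)),(s,None,g(57,470),g(180,393))]),("short",.13,[(t,None,f(131,283),f(112,112)),(s,None,g(60,432),g(157,371))])):
    x,e,r=fitshaft(obs,L); print(nm,x.round(4),e.round(4).tolist(),r.round(2))
    m=e[0]+(e[1]-e[0])*.07/L; print("grasp",m.round(4))
    if nm=="long": G=m; 
from workcell import env
Rt=tool(0.04,.61); z=Rt.apply([0,0,1]); print(z)
st=env.get_state(); plan(st,G-z*.10+[0,.04,0],Rt,10)
E
```

```text
long [0.4379 0.1517 0.0558 0.01  ] [[0.4379, 0.1517, 0.0558], [0.569, 0.153, 0.1476]] [-0.08 -1.07  0.07 -0.12 -1.4   0.23 -0.57 -0.21]
grasp [0.4952 0.1523 0.096 ]
short [0.4386 0.2324 0.0575 0.0155] [[0.4386, 0.2324, 0.0575], [0.5451, 0.234, 0.1321]] [-0.04 -1.58  0.07  0.08 -1.41  0.11 -1.18 -0.15]
grasp [0.496  0.2333 0.0977]
[ 0.57240923  0.02290859 -0.81964802]
rows 10 rot/row [-0.116 -0.605  0.449] travel/row [ 0.809 -1.336 -0.211]
```

{"fn": "carry_out", "kwargs": {
  "series": [
    {"delta_rot": [-0.083,-0.432,0.321],"travel": [0.578,-0.954,-0.1],"fingers": -0.05},
    {"delta_rot": [-0.083,-0.432,0.321],"travel": [0.578,-0.954,-0.1],"fingers": -0.05},
    {"delta_rot": [-0.083,-0.432,0.321],"travel": [0.578,-0.954,-0.1],"fingers": -0.05},
    {"delta_rot": [-0.083,-0.432,0.321],"travel": [0.578,-0.954,-0.1],"fingers": -0.05},
    {"delta_rot": [-0.083,-0.432,0.321],"travel": [0.578,-0.954,-0.1],"fingers": -0.05}
  ]
}}

```text
clock: 0.78
tcp_pos: [0.3085, 0.4042, 0.2185]
orientation: [0.11, 0.129, 0.985, 0.002]
wrist_force: [-0.2, 0.7, -0.3]
finger_gap: 0.0447
grip_force: 0.0
```

{"fn": "carry_out", "kwargs": {
  "series": [
    {"delta_rot": [-0.083,-0.432,0.321],"travel": [0.578,-0.954,-0.1],"fingers": -0.05},
    {"delta_rot": [-0.083,-0.432,0.321],"travel": [0.578,-0.954,-0.1],"fingers": -0.05},
    {"delta_rot": [-0.083,-0.432,0.321],"travel": [0.578,-0.954,-0.1],"fingers": -0.05},
    {"delta_rot": [-0.083,-0.432,0.321],"travel": [0.578,-0.954,-0.1],"fingers": -0.05},
    {"delta_rot": [-0.083,-0.432,0.321],"travel": [0.578,-0.954,-0.1],"fingers": -0.05}
  ]
}}

```text
clock: 1.4
tcp_pos: [0.3806, 0.285, 0.206]
orientation: [0.218, 0.046, 0.975, 0.005]
wrist_force: [-0.4, -0.1, 0.3]
finger_gap: 0.0448
grip_force: 0.0
```

{"fn": "carry_out", "kwargs": {
  "series": [
    {"delta_rot": [-0.083,-0.432,0.321],"travel": [0.578,-0.954,-0.2],"fingers": -0.05},
    {"delta_rot": [-0.083,-0.432,0.321],"travel": [0.578,-0.954,-0.2],"fingers": -0.05},
    {"delta_rot": [-0.083,-0.432,0.321],"travel": [0.578,-0.954,-0.2],"fingers": -0.05},
    {"delta_rot": [-0.083,-0.432,0.321],"travel": [0.578,-0.954,-0.2],"fingers": -0.05},
    {"delta_rot": [0,0,0],"travel": [0,0,0],"fingers": -0.05}
  ]
}}

```text
clock: 2.02
tcp_pos: [0.4372, 0.1886, 0.1849]
orientation: [0.3, -0.018, 0.954, 0.006]
wrist_force: [-0.2, 0.2, -0.5]
finger_gap: 0.0445
grip_force: 0.0
```

Run:
```python
from workcell import env
import cv2,pickle
st=env.get_state();c=env.read_camera("wrist");pickle.dump((c,st),open("w1.pkl","wb"))
cv2.imwrite("pics/w1.png",cv2.resize(c["color"][...,::-1],(800,600),interpolation=cv2.INTER_CUBIC))
print(st["clock"],st["tcp_pos"],st["orientation"],st["finger_gap"],st["joint_pos"])
```

```text
2.025 [0.43721521 0.18860778 0.18489381] [ 0.29954292 -0.01821055  0.95389144  0.00579039] 0.0445091196802264 [ 0.34956615 -0.26315128 -0.86373224  0.38454862 -0.1759257   0.25822271]
```

View pics/w1.png

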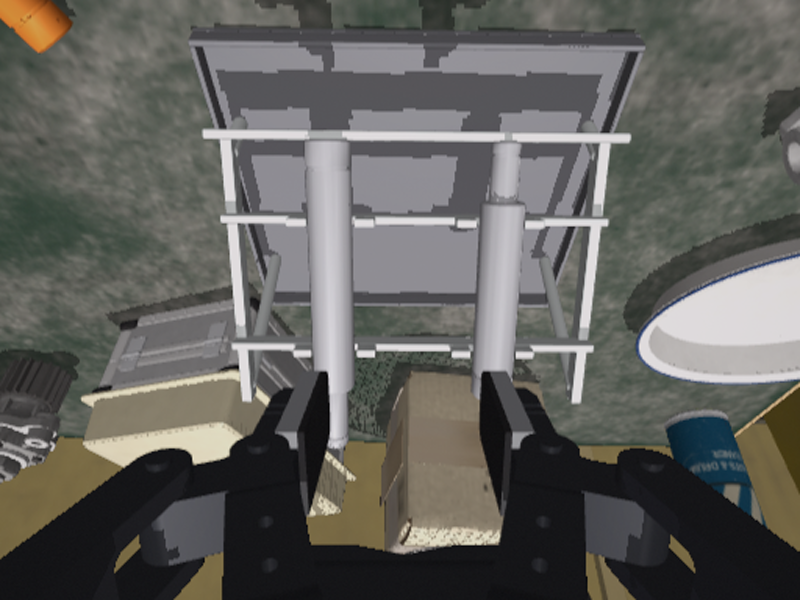

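Wrist view (image up is downhill): the long shaft is on the left, with its shoulder at (333,393) and tip at (338,443). The short shaft is on the right, with its thin end downhill and its shoulder at (503,203). The open fingers are visible at the bottom.

```bash
cat >> h.py <<'E'
def fit2(obs,x0,pitch=np.radians(35),fixp=True):
    # obs: (cam,T,s along from low end,uv,sigma_px)
    def pt(p,s):
        return p[:3]+s*np.array([np.cos(pitch)*np.cos(p[3]),np.cos(pitch)*np.sin(p[3]),np.sin(pitch)])
    f=lambda p:np.concatenate([((proj(c,pt(p,s),T)[0]-np.array(uv))/sg) for c,T,s,uv,sg in obs])
    r=least_squares(f,x0); return r.x,pt(r.x,.07),f(r.x)
E
python3 - <<'E'
from h import *
t=pickle.load(open("top.pkl","rb"));s=pickle.load(open("side.pkl","rb"));w,st=pickle.load(open("w1.pkl","rb"));T=wristT(w,st)
f=lambda x,y:(140+x/4.6,165+y/4.6); g=lambda x,y:(210+x/4,148+(y-350)/4); k=lambda x,y:(x*.64,y*.64)
a,b,c=.6,1.,.7
for o in ([(t,None,0,f(251,284),a),(t,None,.16,f(236,76),a),(s,None,0,g(57,470),b),(s,None,.16,g(180,393),b),(w,T,.126,k(333.5,393),c),(w,T,.16,k(338,443),c),(w,T,.039,k(330.5,220),.7)],
          [(t,None,0,f(131,283),a),(t,None,.13,f(112,112),a),(s,None,0,g(60,432),b),(s,None,.13,g(157,371),b),(w,T,.028,k(503,203),c),(w,T,.05,k(502,245),c*3)]):
    x,G,r=fit2(o,(.435,.15,.06,.02)); print(x.round(4),"grasp",G.round(4),r.round(1))
    for zz in (0,):
        for sg in (.126,.16,.028): pass
# depth from apparent width near s=.039: long 43px/800 ; short 42.5
for px,wd in ((43,.022),(42,.022)): print("dist",w["fx"]*wd/(px*.64))
Ti=np.linalg.inv(T); print("cam",T[:3,3],"long low depth",-(Ti@[.4379+.032,.1517,.0558+.0224,1])[2])
# ledge/comb ends & rack frame width
for z in (.05,): print(back(w,[k(330,139),k(507,139)],z,T).round(4))
E
```

```text
[0.4365 0.1524 0.0543 0.0252] grasp [0.4938 0.1538 0.0945] [-0.4 -0.9 -1.3  0.7 -1.8  0.5 -1.  -0.2  1.2 -4.2 -1.4  2.4 -0.4  1.9]
[0.4374 0.2355 0.0525 0.0064] grasp [0.4948 0.2358 0.0927] [-1.3 -1.8 -0.6  0.9 -1.8  0.8 -1.6  0.7 -0.2 -0.1 -0.8  1. ]
dist 0.26663681282517987
dist 0.27298530836863655
cam [0.29663062 0.18201454 0.26144215] long low depth 0.24885164917606978
[[0.4408 0.1528 0.05  ]
 [0.4376 0.2355 0.05  ]]
```

Run:
```python
from h import *
import cv2
w,st=pickle.load(open("w1.pkl","rb"));T=wristT(w,st)
g=cv2.cvtColor(w["color"],cv2.COLOR_RGB2GRAY).astype(float)
for r0,r1 in ((120,135),(150,185),(195,215)):
    p=g[r0:r1].mean(0); print(r0,"long",p[190:232].round().astype(int).tolist(),"short",p[298:340].round().astype(int).tolist())
```

```text
120 long [142, 142, 142, 125, 122, 113, 116, 135, 147, 157, 167, 174, 178, 182, 184, 187, 189, 193, 197, 197, 196, 195, 193, 191, 192, 192, 186, 180, 175, 168, 162, 156, 148, 125, 104, 86, 125, 126, 126, 126, 126, 126] short [86, 86, 86, 86, 86, 86, 86, 86, 86, 83, 86, 92, 96, 116, 128, 104, 120, 135, 135, 143, 156, 158, 160, 161, 163, 170, 170, 168, 163, 160, 157, 151, 144, 135, 141, 141, 140, 141, 136, 142, 142, 142]
150 long [142, 142, 142, 142, 142, 142, 142, 123, 129, 143, 155, 164, 173, 179, 183, 186, 188, 192, 198, 203, 204, 203, 201, 199, 197, 194, 191, 185, 178, 171, 163, 159, 150, 138, 116, 99, 138, 142, 142, 142, 142, 142] short [142, 142, 142, 142, 142, 142, 139, 109, 88, 107, 126, 137, 144, 152, 160, 169, 174, 176, 177, 181, 185, 188, 191, 194, 196, 196, 194, 191, 189, 188, 186, 181, 174, 165, 154, 145, 139, 142, 142, 142, 142, 141]
195 long [99, 97, 98, 96, 94, 93, 94, 94, 92, 104, 142, 153, 162, 172, 179, 183, 188, 192, 197, 203, 209, 210, 209, 208, 202, 195, 192, 188, 182, 175, 166, 158, 152, 142, 128, 104, 81, 84, 84, 83, 82, 81] short [112, 116, 115, 114, 115, 104, 90, 109, 133, 144, 151, 157, 165, 173, 177, 179, 180, 185, 189, 192, 194, 198, 199, 197, 194, 189, 186, 183, 180, 173, 164, 153, 126, 102, 105, 106, 107, 108, 108, 109, 109, 111]
```

Run:
```python
from h import *
from workcell import env
w,s0=pickle.load(open("w1.pkl","rb"));T=wristT(w,s0)
for u,y0 in ((211.2,.153),(319.3,.2355)):
    print(back(w,(u,167),.0935,T), proj(w,[.494,y0,.0938],T))
st=env.get_state(); G=np.array([.494,.1535,.0938]); Rt=tool(.018,np.radians(35)); z=Rt.apply([0,0,1]); print(z)
plan(st,G-z*.045,Rt,4); plan(st,G+z*.016,Rt,4)
```

```text
[[0.4775414  0.15399534 0.0935    ]] [[211.41987067 181.81448447]]
[[0.4745013 0.2334301 0.0935   ]] [[317.48614649 184.44441309]]
[ 0.57348352  0.01032382 -0.81915204]
rows 4 rot/row [-0.002 -0.005 -0.053] travel/row [ 0.306 -0.366 -0.55 ]
rows 4 rot/row [-0.002 -0.005 -0.053] travel/row [ 0.656 -0.359 -1.05 ]
```

{"fn": "carry_out", "kwargs": {
  "series": [
    {"delta_rot": [0,0,-0.053],"travel": [0.306,-0.366,-0.55],"fingers": -0.05},
    {"delta_rot": [0,0,-0.053],"travel": [0.306,-0.366,-0.55],"fingers": -0.05},
    {"delta_rot": [0,0,-0.053],"travel": [0.306,-0.366,-0.55],"fingers": -0.05},
    {"delta_rot": [0,0,-0.053],"travel": [0.306,-0.366,-0.55],"fingers": -0.05},
    {"delta_rot": [0,0,0],"travel": [0.35,0.006,-0.5],"fingers": -0.05}
  ]
}}

```text
clock: 2.7
tcp_pos: [0.478, 0.1547, 0.1187]
orientation: [0.3, -0.01, 0.954, 0.004]
wrist_force: [-0.1, 0.3, 0.2]
finger_gap: 0.0448
grip_force: 0.0
```

{"fn": "carry_out", "kwargs": {
  "series": [
    {"delta_rot": [0,0,0],"travel": [0.35,0.006,-0.5],"fingers": -0.05},
    {"delta_rot": [0,0,0],"travel": [0.35,0.006,-0.5],"fingers": -0.05},
    {"delta_rot": [0,0,0],"travel": [0.35,0.006,-0.5],"fingers": -0.05},
    {"delta_rot": [0,0,0],"travel": [0,0,0],"fingers": -0.05}
  ]
}}

```text
clock: 3.2
tcp_pos: [0.5039, 0.1554, 0.0805]
orientation: [0.3, -0.01, 0.954, 0.004]
wrist_force: [-1.4, 0.6, -0.1]
finger_gap: 0.0449
grip_force: 0.0
```

Run:
```python
from workcell import env
import cv2,pickle
st=env.get_state();c=env.read_camera("wrist");pickle.dump((c,st),open("w2.pkl","wb"))
cv2.imwrite("pics/w2.png",cv2.resize(c["color"][...,::-1],(800,600),interpolation=cv2.INTER_CUBIC))
print(st["clock"],st["tcp_pos"],st["orientation"],st["finger_gap"],st["wrist_force"])
```

```text
3.2 [0.5038836  0.15539914 0.0805499 ] [ 0.29951487 -0.00991262  0.95403369  0.00350804] 0.04492333709023604 [-1.37804962  0.6147572  -0.07381277]
```

View pics/w2.png

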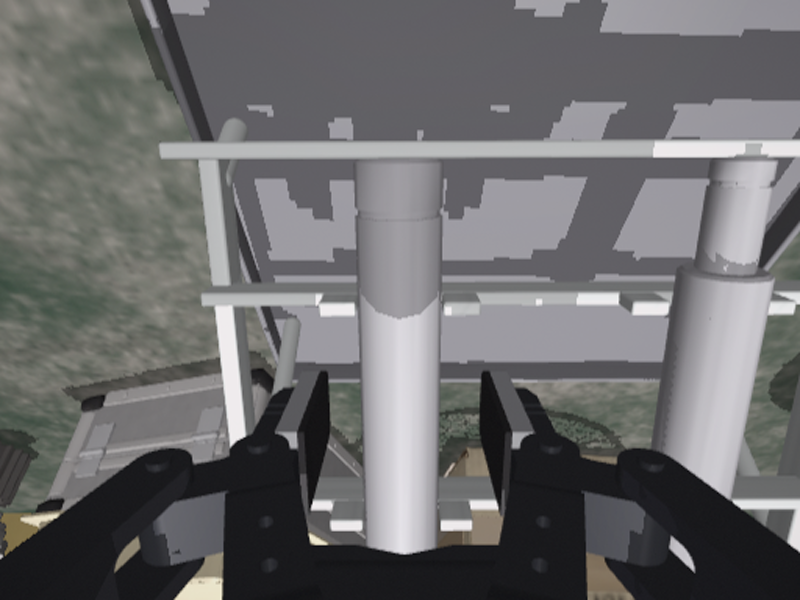

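The shaft (axis at column 400) is centred between the pads (328 and 482), and the pads sit between the two combs. I go 3–4 mm deeper and close.

{"fn": "carry_out", "kwargs": {
  "series": [
    {"delta_rot": [0,0,0],"travel": [0.08,-0.03,-0.12],"fingers": -0.05},
    {"delta_rot": [0,0,0],"travel": [0,0,0],"fingers": 1},
    {"delta_rot": [0,0,0],"travel": [0,0,0],"fingers": 1},
    {"delta_rot": [0,0,0],"travel": [0,0,0],"fingers": 1},
    {"delta_rot": [0,0,0],"travel": [0,0,0],"fingers": 1}
  ],
  "squeeze": 80
}}

```text
clock: 3.88
tcp_pos: [0.5059, 0.1537, 0.0789]
orientation: [0.301, -0.009, 0.954, 0.003]
wrist_force: [-4.9, -0.4, 6.0]
finger_gap: 0.0195
grip_force: 78.0
```

{"fn": "carry_out", "kwargs": {
  "series": [
    {"delta_rot": [0,0,0],"travel": [-0.14,0,0.2],"fingers": 1},
    {"delta_rot": [0,0,0],"travel": [-0.4,0,0.57],"fingers": 1},
    {"delta_rot": [0,0,0],"travel": [-0.4,0,0.57],"fingers": 1},
    {"delta_rot": [0,0,0],"travel": [-0.4,0,0.57],"fingers": 1},
    {"delta_rot": [0,0,0],"travel": [-0.2,0,0.8],"fingers": 1}
  ]
}}

```text
clock: 4.5
tcp_pos: [0.4644, 0.1533, 0.1442]
orientation: [0.298, -0.01, 0.955, 0.003]
wrist_force: [0.6, -0.2, -4.4]
finger_gap: 0.0193
grip_force: 78.8
```

Run:
```python
from workcell import env
import cv2,pickle
st=env.get_state();c=env.read_camera("wrist");pickle.dump((c,st),open("w3.pkl","wb"))
cv2.imwrite("pics/w3.png",cv2.resize(c["color"][...,::-1],(800,600),interpolation=cv2.INTER_CUBIC))
print(st["clock"],st["tcp_pos"],st["orientation"],st["finger_gap"],st["wrist_force"],st["ft_torque"],st["joint_pos"])
```

```text
4.5 [0.46436628 0.15331678 0.14423261] [ 0.29793373 -0.00990443  0.95453056  0.00296846] 0.019326395766798322 [ 0.63412904 -0.23383539 -4.36237601] [-0.03039294  0.86065116 -0.03670758] [ 0.2267339  -0.19226884 -0.93104966  0.23692751 -0.116838    0.17011716]
```

View pics/w3.png

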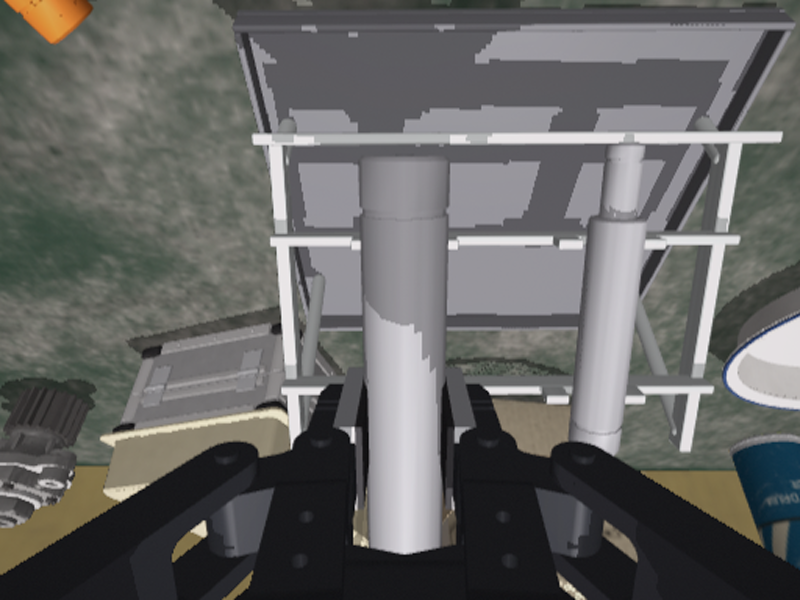

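```bash
cat >> h.py <<'E'
C=np.array([.5255,-.2116,0]);YAW=-.256
def cw(x,y,z): 
    c,s=np.cos(YAW),np.sin(YAW); return C+np.array([c*x-s*y,s*x+c*y,z])
def wc(P):
    c,s=np.cos(YAW),np.sin(YAW); d=np.atleast_2d(P)-C; return np.c_[c*d[:,0]+s*d[:,1],-s*d[:,0]+c*d[:,1],d[:,2]]
E
python3 - <<'E'
from h import *
from workcell import env
st=env.get_state(); plan(st,cw(-5,45,0)*0+cw(-.005,.045,.215),tool(YAW,.21),14)
t=pickle.load(open("top.pkl","rb"))
f=lambda x,y:(268+x/4.6,150+y/4.6)
print("forks",wc(back(t,[f(168,88),f(286,150)],.06)).round(4).tolist())
print("V",wc(back(t,[f(125,250),f(252,281)],.053)).round(4).tolist())
print("knob",wc(back(t,[f(111,310),f(241,341)],.081)).round(4).tolist())
E
```

```text
rows 14 rot/row [ 0.033  0.285 -0.195] travel/row [ 0.188 -0.916  0.192]
forks [[0.0854, 0.047, 0.06], [0.0662, -0.041, 0.06]]
V [[-0.0281, 0.0455, 0.053], [-0.0251, -0.043, 0.053]]
knob [[-0.0705, 0.0465, 0.081], [-0.067, -0.042, 0.081]]
```

{"fn": "carry_out", "kwargs": {
  "series": [
    {"delta_rot": [0.033,0.285,-0.195],"travel": [0.188,-0.916,0.192],"fingers": 1},
    {"delta_rot": [0.033,0.285,-0.195],"travel": [0.188,-0.916,0.192],"fingers": 1},
    {"delta_rot": [0.033,0.285,-0.195],"travel": [0.188,-0.916,0.192],"fingers": 1},
    {"delta_rot": [0.033,0.285,-0.195],"travel": [0.188,-0.916,0.192],"fingers": 1},
    {"delta_rot": [0.033,0.285,-0.195],"travel": [0.188,-0.916,0.192],"fingers": 1}
  ]
}}

```text
clock: 5.18
tcp_pos: [0.4898, 0.0386, 0.1689]
orientation: [0.23, 0.04, 0.972, -0.003]
wrist_force: [-0.7, 0.5, -2.6]
finger_gap: 0.0194
grip_force: 79.2
```

{"fn": "carry_out", "kwargs": {
  "series": [
    {"delta_rot": [0.033,0.285,-0.195],"travel": [0.188,-0.916,0.192],"fingers": 1},
    {"delta_rot": [0.033,0.285,-0.195],"travel": [0.188,-0.916,0.192],"fingers": 1},
    {"delta_rot": [0.033,0.285,-0.195],"travel": [0.188,-0.916,0.192],"fingers": 1},
    {"delta_rot": [0.033,0.285,-0.195],"travel": [0.188,-0.916,0.192],"fingers": 1},
    {"delta_rot": [0.033,0.285,-0.195],"travel": [0.188,-0.916,0.192],"fingers": 1}
  ]
}}

```text
clock: 5.8
tcp_pos: [0.5136, -0.0758, 0.193]
orientation: [0.16, 0.089, 0.983, -0.009]
wrist_force: [1.3, 0.5, -4.0]
finger_gap: 0.0194
grip_force: 79.2
```

{"fn": "carry_out", "kwargs": {
  "series": [
    {"delta_rot": [0.033,0.285,-0.195],"travel": [0.188,-0.916,0.192],"fingers": 1},
    {"delta_rot": [0.033,0.285,-0.195],"travel": [0.188,-0.916,0.192],"fingers": 1},
    {"delta_rot": [0.033,0.285,-0.195],"travel": [0.188,-0.916,0.192],"fingers": 1},
    {"delta_rot": [0.033,0.285,-0.195],"travel": [0.188,-0.916,0.192],"fingers": 1},
    {"delta_rot": [0,0,0],"travel": [0,0,0],"fingers": 1}
  ]
}}

```text
clock: 6.42
tcp_pos: [0.5338, -0.1684, 0.2125]
orientation: [0.104, 0.128, 0.986, -0.014]
wrist_force: [0.2, -0.1, -3.6]
finger_gap: 0.0196
grip_force: 79.2
```

Run:
```python
from workcell import env
import cv2,pickle
st=env.get_state();c=env.read_camera("wrist");pickle.dump((c,st),open("w4.pkl","wb"))
cv2.imwrite("pics/w4.png",cv2.resize(c["color"][...,::-1],(800,600),interpolation=cv2.INTER_CUBIC))
print(st["clock"],st["tcp_pos"],st["orientation"],st["finger_gap"],st["wrist_force"],st["ft_torque"],st["joint_pos"])
```

```text
6.425 [ 0.5337613  -0.1683904   0.21250779] [ 0.10362852  0.12806315  0.98624077 -0.01378813] 0.019623729294411578 [ 0.23071382 -0.05682437 -3.59527086] [0.13459257 0.34620848 0.00652757] [-0.47269942  0.12062301 -0.26928283  0.97595197  0.04362399 -0.20995833]
```

View pics/w4.png

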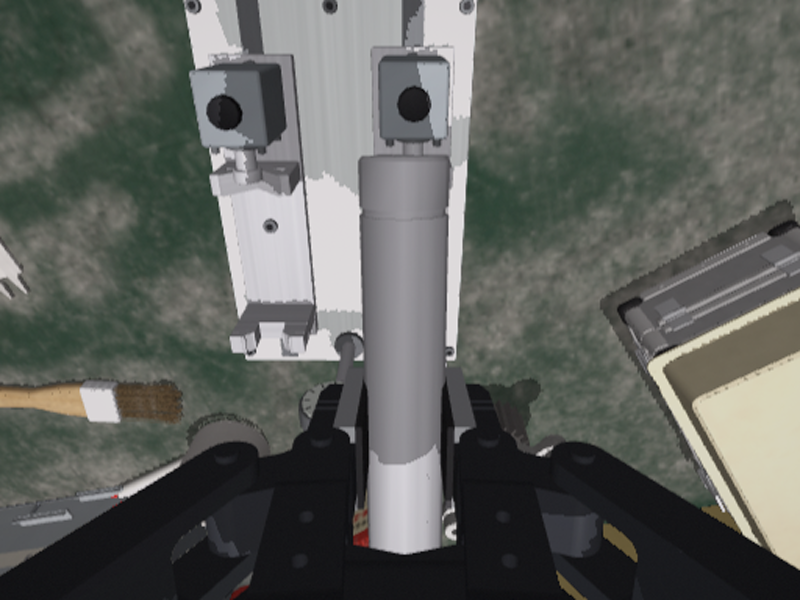

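Wrist view over the cradle: the shaft is held square to the cradle. Knobs are at (224,112) and (414,104). Front edges of the tailstock tops are at row 148 (short) and 137 (long). Base corners at the fork end are (248,360) and (452,360). Short fork at about (270,310), short V at (255,180).

Run:
```python
from h import *
w,st=pickle.load(open("w4.pkl","rb"));T=wristT(w,st)
k=lambda *a:np.array(a)*.64
P=back(w,k((248,360),(452,360)),.012,T);print("corners",P.round(4).tolist(),wc(P).round(4).tolist())
P=back(w,k((195,0),(476,0)),.012,T);print("edge",P.round(4).tolist(),wc(P).round(4).tolist())
P=back(w,k((224,112),(414,104)),.081,T);print("knobs",wc(P).round(4).tolist())
P=back(w,k((237,147),(414,137)),.070,T);print("tail front",wc(P).round(4).tolist())
P=back(w,k((217,188),(297,180)),.053,T);print("V s front",wc(P).round(4).tolist())
P=back(w,k((232,345),(318,330)),.064,T);print("fork far low?",wc(P).round(4).tolist())
P=back(w,k((250,305),(312,303)),.064,T);print("fork front top?",wc(P).round(4).tolist())
```

```text
corners [[0.6267, -0.3169, 0.012], [0.6661, -0.1674, 0.012]] [[0.1245, -0.0762, 0.012], [0.1248, 0.0783, 0.012]]
edge [[0.3993, -0.2517, 0.012], [0.4382, -0.1044, 0.012]] [[-0.1119, -0.0707, 0.012], [-0.1115, 0.0816, 0.012]]
knobs [[-0.0645, -0.0418, 0.081], [-0.0678, 0.0472, 0.081]]
tail front [[-0.046, -0.0417, 0.07], [-0.0507, 0.0475, 0.07]]
V s front [[-0.0201, -0.0617, 0.053], [-0.0245, -0.0167, 0.053]]
fork far low? [[0.0768, -0.0656, 0.064], [0.0659, -0.0108, 0.064]]
fork front top? [[0.0482, -0.0502, 0.064], [0.0469, -0.0129, 0.064]]
```

Run:
```python
from h import *
import cv2
t=pickle.load(open("top.pkl","rb")); g=cv2.GaussianBlur(t["color"],(0,0),.6)[150:250,268:353].astype(int)
m=((g.min(2)>150)).astype(np.uint8)
n,l,s,_=cv2.connectedComponentsWithStats(m); i=1+np.argmax(s[1:,4]); pts=np.argwhere(l==i)[:,::-1]
def line(side,lo,hi,ax):
    q=[]
    for v in range(lo,hi):
        r=pts[pts[:,ax]==v][:,1-ax]
        if len(r): q.append((v,r.min() if side=="min" else r.max()))
    q=np.array(q,float); p=np.polyfit(q[:,0],q[:,1],1)
    for _ in range(3):
        e=abs(np.polyval(p,q[:,0])-q[:,1]); q=q[e<max(.7,2*np.median(e))]; p=np.polyfit(q[:,0],q[:,1],1)
    off=-.5 if side=="min" else .5
    return lambda v:np.polyval(p,v)+off
L=line("min",15,70,1);Rr=line("max",28,85,1)
for nm,f in (("L",L),("R",Rr)):
    P=back(t,[(268+f(15),165),(268+f(80),230)],.012); d=P[0]-P[1]; print(nm,"yaw",np.arctan2(d[1],d[0]).round(4),wc(P).round(4).tolist())
w,_=pickle.load(open("w4.pkl","rb")); g=cv2.cvtColor(w["color"],cv2.COLOR_RGB2GRAY).astype(float)
for r in (112,160): print(r,g[r:r+6].mean(0)[224:236].round().astype(int).tolist(),g[r:r+6].mean(0)[280:294].round().astype(int).tolist())
```

```text
L yaw -0.2653 [[0.0948, 0.0818, 0.012], [-0.1229, 0.0839, 0.012]]
R yaw -0.2653 [[0.1397, -0.0787, 0.012], [-0.078, -0.0766, 0.012]]
112 [174, 173, 172, 172, 174, 130, 84, 94, 106, 108, 111, 114] [118, 115, 112, 109, 107, 97, 84, 94, 135, 153, 217, 218, 218, 218]
160 [219, 219, 219, 219, 219, 219, 192, 87, 88, 101, 104, 107] [119, 115, 113, 110, 101, 88, 130, 217, 219, 218, 219, 219, 219, 219]
```

```bash
cat >> h.py <<'E'
C=np.array([.5262,-.2090,0]);YAW=-.2653
def tcp(xp,yp,zp,th,a=.0695,d=.014):
    return cw(xp+a*np.cos(th)+d*np.sin(th),yp,zp+a*np.sin(th)-d*np.cos(th))
def plain(st,th,a=.0695,d=.014):
    q=wc(st["tcp_pos"])[0]; return q[0]-a*np.cos(th)-d*np.sin(th),q[1],q[2]-a*np.sin(th)+d*np.cos(th)
def tilt(st):
    q=st["orientation"]; z=R.from_quat([q[1],q[2],q[3],q[0]]).apply([0,0,1]); return np.arctan2(np.hypot(z[0],z[1])*np.sign(z[0]),-z[2])
def forces(st): 
    c,s=np.cos(YAW),np.sin(YAW); f=st["wrist_force"]; return np.array([c*f[0]+s*f[1],-s*f[0]+c*f[1],f[2]]).round(2)
E
python3 - <<'E'
from h import *
from workcell import env
st=env.get_state(); print(tilt(st),plain(st,tilt(st)))
plan(st,tcp(-.018,.045,.058+.035,.28),tool(YAW,.28),5)
print("unit x'",cw(1,0,0)-C,"tcp A",tcp(-.018,.045,.058,.28))
E
```

```text
0.20837292207854058 (np.float64(-0.0753717719172433), np.float64(0.04212108992620107), np.float64(0.2113987056096637))
rows 5 rot/row [-0.037 -0.138 -0.016] travel/row [ 0.447 -0.098 -0.907]
unit x' [ 0.96501388 -0.26219878  0.        ] tcp A [ 0.58881883 -0.17938237  0.06375194]
```

{"fn": "carry_out", "kwargs": {
  "series": [
    {"delta_rot": [-0.037,-0.138,-0.016],"travel": [0.447,-0.098,-0.907],"fingers": 1},
    {"delta_rot": [-0.037,-0.138,-0.016],"travel": [0.447,-0.098,-0.907],"fingers": 1},
    {"delta_rot": [-0.037,-0.138,-0.016],"travel": [0.447,-0.098,-0.907],"fingers": 1},
    {"delta_rot": [-0.037,-0.138,-0.016],"travel": [0.447,-0.098,-0.907],"fingers": 1},
    {"delta_rot": [-0.037,-0.138,-0.016],"travel": [0.447,-0.098,-0.907],"fingers": 1}
  ]
}}

```text
clock: 7.1
tcp_pos: [0.5881, -0.1777, 0.0983]
orientation: [0.138, 0.13, 0.982, -0.018]
wrist_force: [-0.1, -0.5, -3.6]
finger_gap: 0.0197
grip_force: 79.3
```

{"fn": "carry_out", "kwargs": {
  "series": [
    {"delta_rot": [0,0,0],"travel": [0,0,-0.45],"fingers": 1},
    {"delta_rot": [0,0,0],"travel": [0,0,-0.45],"fingers": 1},
    {"delta_rot": [0,0,0],"travel": [0,0,-0.45],"fingers": 1},
    {"delta_rot": [0,0,0],"travel": [0,0,0],"fingers": 1}
  ]
}}

```text
clock: 7.6
tcp_pos: [0.5881, -0.1787, 0.0652]
orientation: [0.138, 0.131, 0.982, -0.019]
wrist_force: [-0.1, 0.1, -3.3]
finger_gap: 0.0194
grip_force: 79.2
```

Run:
```python
from h import *
from workcell import env
import cv2
st=env.get_state(); th=tilt(st); print(st["clock"],th,plain(st,th),forces(st),st["tcp_pos"])
plan(st,tcp(-.018,.045,.058,.28),tool(YAW,.28),1)
W=np.zeros((600,800,3),np.uint8)
s=env.read_camera("side")["color"][...,::-1]; w=env.read_camera("wrist")["color"][...,::-1]
W[:300,:475]=cv2.resize(s[205:265,200:295],(475,300),interpolation=cv2.INTER_CUBIC)
W[300:,:]=cv2.resize(w[40:190,130:330],(800,600),interpolation=cv2.INTER_CUBIC)[:300]
cv2.imwrite("pics/m1.png",W)
```

```text
7.6 0.27967407941624495 (np.float64(-0.018840965400532927), np.float64(0.04548404651970881), np.float64(0.05949441577576386)) [-0.07  0.07 -3.27] [ 0.58813601 -0.17869525  0.06522333]
rows 1 rot/row [ 0.002 -0.004 -0.007] travel/row [ 0.027 -0.027 -0.059]
```

View pics/m1.png

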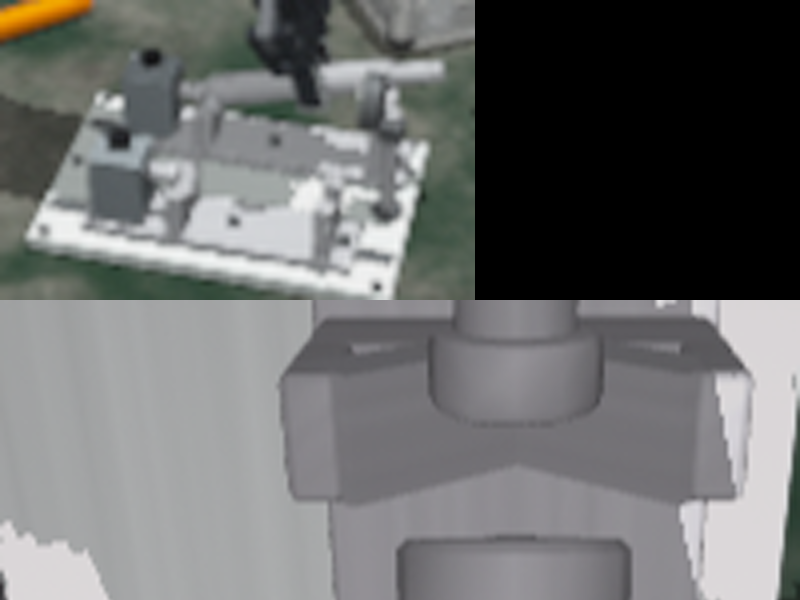

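The wrist crop shows the plunger nose (centre column 515), the V apex (517) and the shaft end (514) in line, with a gap of about 10 mm. I now press back.

{"fn": "carry_out", "kwargs": {
  "series": [
    {"delta_rot": [0,0,0],"travel": [-0.16,0.03,0],"fingers": 1},
    {"delta_rot": [0,0,0],"travel": [-0.16,0.042,0],"fingers": 1},
    {"delta_rot": [0,0,0],"travel": [0,0,0],"fingers": 1}
  ]
}}

```text
clock: 8.07
tcp_pos: [0.5805, -0.1772, 0.0663]
orientation: [0.139, 0.131, 0.981, -0.019]
wrist_force: [0.4, 0.3, -4.0]
finger_gap: 0.0192
grip_force: 79.2
```

{"fn": "carry_out", "kwargs": {
  "series": [
    {"delta_rot": [0,0,0],"travel": [-0.077,0.021,0],"fingers": 1},
    {"delta_rot": [0,0,0],"travel": [0,0,0],"fingers": 1}
  ]
}}

```text
clock: 8.32
tcp_pos: [0.5791, -0.1768, 0.0663]
orientation: [0.139, 0.131, 0.981, -0.019]
wrist_force: [0.4, 0.7, -4.1]
finger_gap: 0.0194
grip_force: 79.2
```

{"fn": "carry_out", "kwargs": {
  "series": [
    {"delta_rot": [0,0,0],"travel": [-0.077,0.021,0],"fingers": 1},
    {"delta_rot": [0,0,0],"travel": [0,0,0],"fingers": 1}
  ]
}}

```text
clock: 8.57
tcp_pos: [0.5785, -0.1767, 0.067]
orientation: [0.14, 0.13, 0.981, -0.019]
wrist_force: [4.7, 0.1, -3.7]
finger_gap: 0.0195
grip_force: 79.2
```

{"fn": "carry_out", "kwargs": {
  "series": [
    {"delta_rot": [0,0,0],"travel": [-0.077,0.021,0],"fingers": 1},
    {"delta_rot": [0,0,0],"travel": [-0.077,0.021,0],"fingers": 1},
    {"delta_rot": [0,0,0],"travel": [-0.077,0.021,0],"fingers": 1},
    {"delta_rot": [0,0,0],"travel": [-0.077,0.021,0],"fingers": 1},
    {"delta_rot": [0,0,0],"travel": [0,0,0],"fingers": 1}
  ]
}}

```text
clock: 9.2
tcp_pos: [0.5732, -0.1753, 0.0684]
orientation: [0.143, 0.13, 0.981, -0.019]
wrist_force: [8.7, -1.1, -5.9]
finger_gap: 0.0196
grip_force: 79.0
```

Run:
```python
from h import *
from workcell import env
st=env.get_state(); th=tilt(st); print(st["clock"],th,plain(st,th),forces(st),st["tcp_pos"])
```

```text
9.2 0.28919985568251066 (np.float64(-0.0340747173921378), np.float64(0.0448079665670078), np.float64(0.06199251811973314)) [ 8.68  1.23 -5.93] [ 0.5732022  -0.17533826  0.06839429]
```

Run:
```python
from h import *
from workcell import env
st=env.get_state()
plan(st,tcp(-.0385,.045,.057,.22),tool(YAW,.22),4)
```

```text
rows 4 rot/row [ 0.047  0.167 -0.003] travel/row [-0.04   0.013 -0.099]
```

{"fn": "carry_out", "kwargs": {
  "series": [
    {"delta_rot": [0.047,0.167,0],"travel": [-0.055,0.016,-0.1],"fingers": 1},
    {"delta_rot": [0.047,0.167,0],"travel": [-0.055,0.016,-0.1],"fingers": 1},
    {"delta_rot": [0.047,0.167,0],"travel": [-0.055,0.016,-0.1],"fingers": 1},
    {"delta_rot": [0.047,0.167,0],"travel": [-0.055,0.016,-0.1],"fingers": 1},
    {"delta_rot": [0,0,0],"travel": [0,0,0],"fingers": 1}
  ]
}}

```text
clock: 9.82
tcp_pos: [0.5707, -0.1748, 0.0604]
orientation: [0.111, 0.131, 0.985, -0.015]
wrist_force: [11.5, -0.8, 2.9]
finger_gap: 0.0191
grip_force: 79.5
```

Run:
```python
from h import *
from workcell import env
st=env.get_state(); th=tilt(st); print(st["clock"],th,plain(st,th),forces(st),st["tcp_pos"])
plan(st,tcp(-.0395,.045,.0550,.12),tool(YAW,.12),5)
plan(st,tcp(-.0395,.045,.0542,.0),tool(YAW,.0),5)
```

```text
9.825 0.22541040065716794 (np.float64(-0.03690042449182904), np.float64(0.04465051122336966), np.float64(0.0584762668954415)) [11.28  2.27  2.87] [ 0.5706893  -0.17481866  0.06036413]
rows 5 rot/row [ 0.056  0.203 -0.003] travel/row [-0.021  0.009 -0.088]
rows 5 rot/row [ 0.119  0.435 -0.003] travel/row [-0.03   0.011 -0.161]
```

Run:
```python
from h import *
from workcell import env
st=env.get_state()
plan(st,tcp(-.0385,.045,.058,.12),tool(YAW,.12),4)
```

```text
rows 4 rot/row [ 0.07   0.254 -0.004] travel/row [-0.016  0.008 -0.079]
```

{"fn": "carry_out", "kwargs": {
  "series": [
    {"delta_rot": [0.07,0.254,0],"travel": [-0.02,0.008,-0.079],"fingers": 1},
    {"delta_rot": [0.07,0.254,0],"travel": [-0.02,0.008,-0.079],"fingers": 1},
    {"delta_rot": [0.07,0.254,0],"travel": [-0.02,0.008,-0.079],"fingers": 1},
    {"delta_rot": [0.07,0.254,0],"travel": [-0.02,0.008,-0.079],"fingers": 1},
    {"delta_rot": [0,0,0],"travel": [0,0,0],"fingers": 1}
  ]
}}

```text
clock: 10.45
tcp_pos: [0.5693, -0.1744, 0.0522]
orientation: [0.06, 0.131, 0.989, -0.008]
wrist_force: [12.0, -1.9, 2.1]
finger_gap: 0.0194
grip_force: 79.8
```

Run:
```python
from h import *
from workcell import env
import cv2
st=env.get_state(); th=tilt(st); print(st["clock"],th,plain(st,th),forces(st),st["tcp_pos"],st["ft_torque"])
s=env.read_camera("side")["color"][...,::-1]
w=env.read_camera("wrist");w=w["color"][...,::-1]
W=np.zeros((600,800,3),np.uint8)
W[:,:400]=cv2.resize(w[40:220,130:330][:, :],(667,600),interpolation=cv2.INTER_CUBIC)[:,180:580]
W[:300,400:]=cv2.resize(s[207:262,222:295],(400,300),interpolation=cv2.INTER_CUBIC)
cv2.imwrite("pics/m2.png",W)
plan(st,tcp(-.0385,.045,.058,.03),tool(YAW,.03),4)
```

```text
10.45 0.12081706265421524 (np.float64(-0.038191394956043), np.float64(0.044668560044095584), np.float64(0.05773683604277689)) [12.09  1.36  2.11] [ 0.56926468 -0.17441288  0.05221526] [-0.21448128 -1.84191359 -0.04064281]
rows 4 rot/row [ 0.06   0.219 -0.003] travel/row [-0.01   0.006 -0.061]
```

View pics/m2.png

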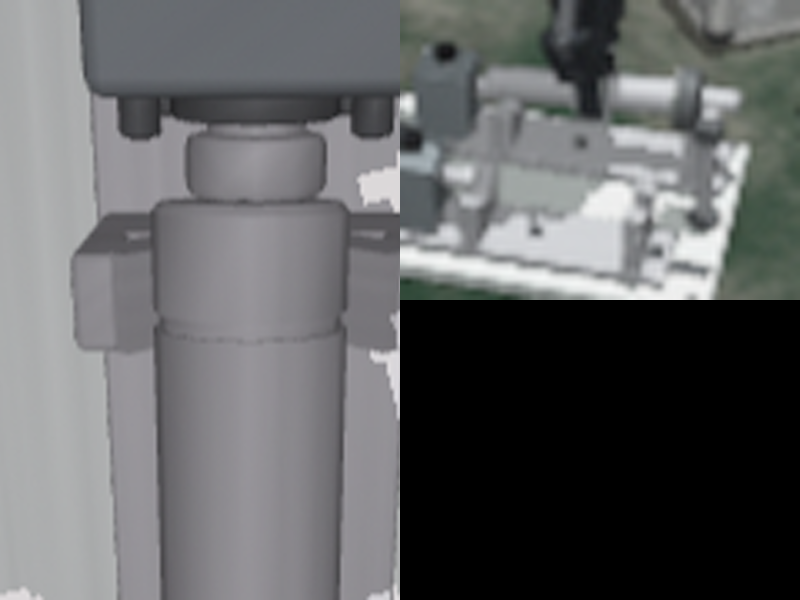

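The plain end is flat on the nose and in line with the V, and the thin end is over the fork. Force is 12 N, so about 10 mm of compression. Lowering.

{"fn": "carry_out", "kwargs": {
  "series": [
    {"delta_rot": [0.06,0.219,0],"travel": [-0.008,0.003,-0.061],"fingers": 1},
    {"delta_rot": [0.06,0.219,0],"travel": [-0.008,0.003,-0.061],"fingers": 1},
    {"delta_rot": [0.06,0.219,0],"travel": [-0.008,0.003,-0.061],"fingers": 1},
    {"delta_rot": [0.06,0.219,0],"travel": [-0.008,0.003,-0.061],"fingers": 1},
    {"delta_rot": [0,0,0],"travel": [0,0,0],"fingers": 1}
  ]
}}

```text
clock: 11.18
tcp_pos: [0.5684, -0.1741, 0.0457]
orientation: [0.015, 0.132, 0.991, -0.002]
wrist_force: [11.5, -2.2, 4.6]
finger_gap: 0.0197
grip_force: 79.9
```

Run:
```python
from h import *
from workcell import env
st=env.get_state(); th=tilt(st); print(st["clock"],th,plain(st,th),forces(st),st["tcp_pos"],st["ft_torque"])
plan(st,tcp(-.0385,.045,.0575,-.03),tool(YAW,-.03),3)
```

```text
11.175 0.0300850857907194 (np.float64(-0.038298928971114754), np.float64(0.044751835630205114), np.float64(0.05759501235004306)) [11.69  0.86  4.56] [ 0.56841939 -0.17409691  0.04569195] [-0.33374307 -1.90895545 -0.07663279]
rows 3 rot/row [ 0.053  0.193 -0.003] travel/row [-0.013  0.007 -0.057]
```

{"fn": "carry_out", "kwargs": {
  "series": [
    {"delta_rot": [0.053,0.193,0],"travel": [-0.02,0.007,-0.057],"fingers": 1},
    {"delta_rot": [0.053,0.193,0],"travel": [-0.02,0.007,-0.057],"fingers": 1},
    {"delta_rot": [0,0,0],"travel": [0,0,0],"fingers": 1}
  ]
}}

```text
clock: 11.55
tcp_pos: [0.5676, -0.1739, 0.043]
orientation: [-0.005, 0.132, 0.991, 0.0]
wrist_force: [11.9, -2.4, 3.8]
finger_gap: 0.0194
grip_force: 80.2
```

Run:
```python
from h import *
from workcell import env
st=env.get_state(); th=tilt(st); print(st["clock"],th,plain(st,th),forces(st),st["tcp_pos"],st["ft_torque"])
```

```text
11.55 -0.009197639654059937 (np.float64(-0.03861288574216758), np.float64(0.044686484417716534), np.float64(0.05759328612479396)) [12.13  0.85  3.81] [ 0.56759614 -0.17394095  0.04295465] [-0.35205466 -2.01750287 -0.01891454]
```

{"fn": "carry_out", "kwargs": {
  "series": [
    {"delta_rot": [0.053,0.193,0],"travel": [-0.01,0.003,-0.055],"fingers": 1},
    {"delta_rot": [0.053,0.193,0],"travel": [-0.01,0.003,-0.055],"fingers": 1},
    {"delta_rot": [0,0,0],"travel": [0,0,0],"fingers": 1}
  ]
}}

```text
clock: 11.92
tcp_pos: [0.5672, -0.1739, 0.0415]
orientation: [-0.024, 0.132, 0.991, 0.003]
wrist_force: [8.0, -1.6, 12.2]
finger_gap: 0.0195
grip_force: 81.3
```

Run:
```python
from h import *
from workcell import env
st=env.get_state(); th=tilt(st); print(st["clock"],th,plain(st,th),forces(st),st["tcp_pos"],st["ft_torque"])
import cv2
c=env.read_camera("side"); s=c["color"][...,::-1]; pickle.dump(c,open("s3.pkl","wb"))
w=env.read_camera("wrist");pickle.dump((w,st),open("w5.pkl","wb"))
# shaft edge slope in side view: top boundary of bright shaft
g=cv2.cvtColor(s,cv2.COLOR_BGR2GRAY); cv2.imwrite("pics/s3.png",cv2.resize(s[207:262,222:295],None,fx=8,fy=8,interpolation=cv2.INTER_CUBIC))
t=cw(0,.045,.054)
for L in ((-.038,.054),(.088,.054)): print(proj(c,cw(L[0],.045,L[1]),None))
g=g.astype(int)
for x in range(236,292,4): print(x,g[212:236,x].tolist())
```

```text
11.925 -0.048077374373193225 (np.float64(-0.03835250035052627), np.float64(0.04463234999890793), np.float64(0.05887077989491028)) [ 8.12  0.51 12.19] [ 0.56723354 -0.17389853  0.04154687] [-3.14669972e-01 -1.79698431e+00  1.16618256e-03]
[[238.17955267 223.01580832]]
[[273.69830758 228.5188499 ]]
236 [99, 98, 97, 93, 88, 88, 84, 73, 86, 121, 140, 129, 108, 88, 108, 125, 125, 127, 127, 136, 142, 141, 140, 135]
240 [109, 107, 99, 94, 90, 91, 90, 93, 127, 157, 157, 146, 139, 127, 132, 139, 130, 122, 123, 123, 124, 124, 125, 124]
244 [95, 93, 89, 84, 80, 78, 80, 87, 127, 154, 155, 155, 144, 128, 114, 111, 116, 120, 126, 131, 137, 141, 141, 142]
248 [89, 85, 78, 74, 74, 71, 69, 73, 81, 119, 151, 158, 152, 140, 125, 104, 143, 162, 139, 140, 141, 140, 141, 140]
252 [78, 74, 69, 59, 55, 46, 42, 39, 41, 53, 83, 108, 125, 140, 137, 119, 158, 172, 139, 140, 141, 139, 139, 140]
256 [115, 118, 117, 104, 94, 96, 67, 52, 48, 40, 34, 41, 40, 36, 36, 39, 37, 36, 40, 93, 122, 125, 134, 140]
260 [28, 29, 30, 33, 43, 45, 39, 32, 31, 30, 35, 62, 91, 115, 129, 123, 115, 108, 113, 134, 137, 139, 139, 138]
264 [59, 79, 90, 94, 97, 102, 107, 100, 98, 98, 96, 98, 126, 155, 159, 150, 140, 126, 166, 195, 172, 139, 138, 138]
268 [112, 111, 115, 115, 109, 103, 103, 103, 106, 111, 117, 121, 121, 139, 157, 158, 149, 136, 118, 171, 207, 185, 138, 138]
272 [91, 99, 99, 103, 107, 109, 111, 132, 141, 137, 139, 142, 134, 106, 96, 86, 76, 64, 74, 140, 191, 208, 185, 137]
276 [91, 78, 71, 78, 99, 113, 114, 111, 104, 104, 104, 91, 77, 80, 79, 86, 93, 94, 93, 66, 74, 96, 111, 114]
280 [125, 79, 46, 61, 68, 85, 102, 99, 101, 101, 99, 95, 92, 96, 119, 157, 153, 112, 108, 77, 89, 154, 192, 185]
284 [133, 143, 122, 83, 99, 113, 107, 100, 95, 96, 97, 97, 94, 88, 88, 96, 119, 135, 131, 124, 114, 171, 220, 226]
288 [140, 128, 89, 93, 112, 102, 94, 92, 93, 95, 91, 89, 84, 81, 85, 93, 100, 100, 99, 98, 97, 100, 106, 103]
```

{"fn": "carry_out", "kwargs": {
  "series": [
    {"delta_rot": [0,0,0],"travel": [0.04,-0.011,0.04],"fingers": 1},
    {"delta_rot": [0,0,0],"travel": [0.04,-0.011,0.02],"fingers": 1},
    {"delta_rot": [0,0,0],"travel": [0.04,-0.011,0],"fingers": 1},
    {"delta_rot": [0,0,0],"travel": [0,0,0],"fingers": 1}
  ]
}}

```text
clock: 12.52
tcp_pos: [0.5682, -0.1742, 0.0416]
orientation: [-0.026, 0.132, 0.991, 0.003]
wrist_force: [6.1, -1.8, 7.5]
finger_gap: 0.0196
grip_force: 80.7
```

{"fn": "carry_out", "kwargs": {
  "series": [
    {"delta_rot": [0,0,0],"travel": [0.04,-0.011,0],"fingers": 1},
    {"delta_rot": [0,0,0],"travel": [0.04,-0.011,0],"fingers": 1},
    {"delta_rot": [0,0,0],"travel": [0,0,0],"fingers": 1}
  ]
}}

```text
clock: 12.9
tcp_pos: [0.5697, -0.1746, 0.0416]
orientation: [-0.026, 0.132, 0.991, 0.003]
wrist_force: [5.5, -2.1, 8.6]
finger_gap: 0.0196
grip_force: 80.7
```

{"fn": "carry_out", "kwargs": {
  "series": [
    {"delta_rot": [0,0,0],"travel": [0.04,-0.011,0],"fingers": 1},
    {"delta_rot": [0,0,0],"travel": [0.04,-0.011,0.02],"fingers": 1},
    {"delta_rot": [0,0,0],"travel": [0,0,0],"fingers": 1}
  ]
}}

```text
clock: 13.28
tcp_pos: [0.5701, -0.1746, 0.0415]
orientation: [-0.028, 0.132, 0.991, 0.003]
wrist_force: [2.5, -1.7, 8.2]
finger_gap: 0.0195
grip_force: 80.7
```

{"fn": "carry_out", "kwargs": {
  "series": [
    {"delta_rot": [0,0,0],"travel": [0,0,0.02],"fingers": 0.3},
    {"delta_rot": [0,0,0],"travel": [0,0,0.02],"fingers": 0.1},
    {"delta_rot": [0,0,0],"travel": [0,0,0],"fingers": -0.05},
    {"delta_rot": [0,0,0],"travel": [0,0,0],"fingers": -0.05}
  ]
}}

```text
clock: 13.78
tcp_pos: [0.5663, -0.1727, 0.0392]
orientation: [-0.032, 0.132, 0.991, 0.005]
wrist_force: [-0.4, -0.2, 0.8]
finger_gap: 0.0447
grip_force: 0.0
```

Run:
```python
from h import *
from workcell import env
st=env.get_state(); th=tilt(st); print(st["clock"],th,forces(st),st["tcp_pos"],st["finger_gap"],st["joint_pos"])
plan(st,st["tcp_pos"]+[0,0,.12],tool(YAW,0),5)
z=tool(.016,np.radians(35)).apply([0,0,1]); G=np.array([.4945,.2348,.0925]); print(z)
s2=dict(st); s2["tcp_pos"]=st["tcp_pos"]+[0,0,.13]; plan(s2,G-z*.06,tool(.016,np.radians(35)),18)
```

```text
13.775 -0.06511113667173218 [-0.39 -0.27  0.85] [ 0.56630306 -0.1726609   0.03917458] 0.04468208595627681 [-0.42671059  0.51740547 -0.13627574  0.9815566  -0.00932076 -0.16182522]
rows 5 rot/row [-0.036 -0.125 -0.001] travel/row [0.   0.   0.96]
[ 0.57350302  0.00917683 -0.81915204]
rows 18 rot/row [-0.047 -0.374  0.15 ] travel/row [-0.236  0.904 -0.061]
```

{"fn": "carry_out", "kwargs": {
  "series": [
    {"delta_rot": [0,0,0],"travel": [0,0,0.6],"fingers": -0.05},
    {"delta_rot": [0,0,0],"travel": [0,0,1],"fingers": -0.05},
    {"delta_rot": [0,0,0.5],"travel": [0,0,1],"fingers": -0.05},
    {"delta_rot": [0,0,0.9],"travel": [0,0,1],"fingers": -0.05},
    {"delta_rot": [0,0,0.95],"travel": [0,0,1],"fingers": -0.05}
  ]
}}

```text
clock: 14.4
tcp_pos: [0.5668, -0.173, 0.1565]
orientation: [-0.032, 0.013, 0.999, 0.001]
wrist_force: [-0.6, -0.1, 0.5]
finger_gap: 0.0452
grip_force: 0.0
```

Run:
```python
from h import *
from workcell import env
import cv2
st=env.get_state(); print(st["clock"],st["tcp_pos"],st["orientation"],st["joint_pos"][5])
u=np.array([np.cos(.611)*np.cos(.016),np.cos(.611)*.016,np.sin(.611)])
for fn,rows in (("w2.pkl",(205,225)),("w3.pkl",(175,195,215))):
    w,s=pickle.load(open(fn,"rb"));T=wristT(w,s); g=cv2.cvtColor(w["color"],cv2.COLOR_RGB2GRAY).astype(int)
    for G in ([.4972,.2376,.0908],[.4972,.2355,.0908]):
        p=proj(w,np.array(G)+np.outer(np.linspace(-.04,.03,200),u),T)
        print(fn,[(r,np.interp(r,p[:,1],p[:,0]).round(1)) for r in rows])
    for r in rows: print(r,[(x,int(v)) for x,v in zip(range(365,500),g[r,365:500])] if 0 else "from 365:",g[r-1:r+2,365:500:1].mean(0).round().astype(int).tolist())
# plan from here
Rt=tool(.016+np.pi,-np.radians(35)); z=Rt.apply([0,0,1]); q=st["orientation"]
print((Rt*R.from_quat([q[1],q[2],q[3],q[0]]).inv()).as_rotvec(), z)
```

```text
14.4 [ 0.56678761 -0.17295669  0.1565256 ] [-3.15946449e-02  1.33159983e-02  9.99411771e-01  7.57561215e-04] -0.3922149425555634
w2.pkl [(205, np.float64(459.0)), (225, np.float64(455.4))]
w2.pkl [(205, np.float64(454.1)), (225, np.float64(450.5))]
205 from 365: [156, 156, 156, 156, 156, 156, 155, 156, 156, 155, 155, 156, 156, 155, 155, 155, 156, 155, 156, 155, 155, 155, 155, 155, 155, 155, 155, 155, 155, 155, 155, 155, 155, 155, 155, 155, 155, 155, 155, 155, 155, 155, 155, 155, 155, 155, 155, 155, 155, 155, 155, 155, 155, 155, 155, 154, 155, 154, 155, 154, 154, 155, 155, 91, 75, 74, 74, 81, 86, 91, 96, 100, 107, 113, 119, 125, 130, 136, 140, 143, 146, 149, 152, 155, 158, 161, 164, 168, 171, 169, 178, 182, 184, 186, 188, 188, 188, 188, 188, 190, 192, 194, 196, 197, 198, 199, 200, 201, 203, 203, 204, 204, 204, 204, 203, 201, 200, 199, 199, 199, 200, 199, 198, 188, 176, 142, 104, 100, 97, 96, 97, 97, 96, 94, 94]
225 from 365: [156, 156, 155, 155, 156, 155, 155, 155, 156, 156, 155, 156, 155, 155, 155, 155, 155, 155, 155, 155, 155, 155, 155, 155, 155, 155, 155, 155, 155, 155, 155, 155, 1
[... 1983 characters left out ...]
6, 120, 124, 104, 79, 89, 87, 112, 127, 139, 145, 152, 157, 161, 167, 173, 180, 184, 185, 186, 186, 189, 193, 196, 197, 198, 199, 201, 202, 202, 200, 197, 194, 192, 191, 189, 183, 173, 160, 124, 120, 122, 117, 98, 111, 122, 129, 133, 137, 139, 140, 138, 131, 114, 116, 119, 124, 127, 126, 120, 111, 104, 101, 100, 104, 109, 112, 114, 112, 108, 105, 100, 86, 86, 88, 87, 85, 86, 88, 87, 159, 215, 227, 227, 227, 227, 227, 227, 136, 59, 53, 53, 55, 57, 59, 57, 56, 56, 56, 58, 60, 62, 63, 63, 64, 64, 76, 85, 85, 85, 85, 86, 97, 96, 97, 92, 92, 79, 73, 88, 119, 137, 186, 211, 217, 225, 225, 225, 225, 225, 225, 225, 225, 225]
[ 0.83855246 -0.00346829 -2.98477534] [ 0.57350302  0.00917683 -0.81915204]
```

{"fn": "carry_out", "kwargs": {
  "series": [
    {"delta_rot": [0,0,0.99],"travel": [-0.143,0.547,0.12],"fingers": -0.05},
    {"delta_rot": [0,0,0.99],"travel": [-0.143,0.547,0.12],"fingers": -0.05},
    {"delta_rot": [0,0,0.99],"travel": [-0.143,0.547,0.12],"fingers": -0.05},
    {"delta_rot": [0,0,0.99],"travel": [-0.143,0.547,0.12],"fingers": -0.05},
    {"delta_rot": [0,0,0.99],"travel": [-0.143,0.547,0.12],"fingers": -0.05}
  ]
}}

```text
clock: 15.02
tcp_pos: [0.5488, -0.1041, 0.1708]
orientation: [-0.031, -0.232, 0.972, -0.007]
wrist_force: [-0.0, -0.1, -0.2]
finger_gap: 0.0452
grip_force: 0.0
```

{"fn": "carry_out", "kwargs": {
  "series": [
    {"delta_rot": [0,0,0.99],"travel": [-0.143,0.547,0.12],"fingers": -0.05},
    {"delta_rot": [0,0,0.99],"travel": [-0.143,0.547,0.12],"fingers": -0.05},
    {"delta_rot": [0,0,0.99],"travel": [-0.143,0.547,0.12],"fingers": -0.05},
    {"delta_rot": [0,0,0.99],"travel": [-0.143,0.547,0.12],"fingers": -0.05},
    {"delta_rot": [0,0,0.99],"travel": [-0.143,0.547,0.12],"fingers": -0.05}
  ]
}}

```text
clock: 15.65
tcp_pos: [0.5309, -0.0357, 0.1858]
orientation: [-0.028, -0.463, 0.886, -0.015]
wrist_force: [-0.5, -0.6, 0.8]
finger_gap: 0.045
grip_force: 0.0
```

{"fn": "carry_out", "kwargs": {
  "series": [
    {"delta_rot": [0,0,0.99],"travel": [-0.143,0.547,0.12],"fingers": -0.05},
    {"delta_rot": [0,0,0.99],"travel": [-0.143,0.547,0.12],"fingers": -0.05},
    {"delta_rot": [0,0,0.99],"travel": [-0.143,0.547,0.12],"fingers": -0.05},
    {"delta_rot": [0,0,0.99],"travel": [-0.143,0.547,0.12],"fingers": -0.05},
    {"delta_rot": [0,0,0.99],"travel": [-0.143,0.547,0.12],"fingers": -0.05}
  ]
}}

```text
clock: 16.27
tcp_pos: [0.513, 0.0327, 0.2008]
orientation: [-0.024, -0.666, 0.745, -0.021]
wrist_force: [0.2, -0.1, 0.0]
finger_gap: 0.045
grip_force: 0.0
```

{"fn": "carry_out", "kwargs": {
  "series": [
    {"delta_rot": [0,0,0.99],"travel": [-0.143,0.547,0.04],"fingers": -0.05},
    {"delta_rot": [0,0,0.99],"travel": [-0.143,0.547,0.04],"fingers": -0.05},
    {"delta_rot": [0,0,0.99],"travel": [-0.143,0.547,0.04],"fingers": -0.05},
    {"delta_rot": [0,0,0.99],"travel": [-0.143,0.547,0.04],"fingers": -0.05},
    {"delta_rot": [0,0,0.99],"travel": [-0.143,0.547,0.04],"fingers": -0.05}
  ]
}}

```text
clock: 16.9
tcp_pos: [0.4951, 0.1011, 0.2057]
orientation: [0.018, 0.828, -0.559, 0.027]
wrist_force: [0.1, -0.0, 0.3]
finger_gap: 0.0447
grip_force: 0.0
```

{"fn": "carry_out", "kwargs": {
  "series": [
    {"delta_rot": [0,0,0.99],"travel": [-0.143,0.547,0.04],"fingers": -0.05},
    {"delta_rot": [0,0,0.99],"travel": [-0.143,0.547,0.04],"fingers": -0.05},
    {"delta_rot": [0,0,0.99],"travel": [-0.143,0.547,0.04],"fingers": -0.05},
    {"delta_rot": [0,0,0.99],"travel": [-0.143,0.547,0.04],"fingers": -0.05},
    {"delta_rot": [0,0,0.99],"travel": [-0.143,0.547,0.04],"fingers": -0.05}
  ]
}}

```text
clock: 17.52
tcp_pos: [0.4772, 0.1695, 0.2108]
orientation: [0.011, 0.94, -0.339, 0.03]
wrist_force: [0.2, -0.3, 0.2]
finger_gap: 0.0448
grip_force: 0.0
```

{"fn": "carry_out", "kwargs": {
  "series": [
    {"delta_rot": [0,0,0.99],"travel": [-0.143,0.547,0],"fingers": -0.05},
    {"delta_rot": [0,0,0.99],"travel": [-0.143,0.547,0],"fingers": -0.05},
    {"delta_rot": [0,0,0.99],"travel": [-0.143,0.547,0],"fingers": -0.05},
    {"delta_rot": [0,0,0.99],"travel": [-0.143,0.547,0],"fingers": -0.05},
    {"delta_rot": [0,0,0.99],"travel": [-0.143,0.547,0],"fingers": -0.05}
  ]
}}

```text
clock: 18.15
tcp_pos: [0.4593, 0.2379, 0.2107]
orientation: [0.003, 0.995, -0.099, 0.032]
wrist_force: [0.4, 0.1, -0.2]
finger_gap: 0.0445
grip_force: 0.0
```

Run:
```python
from h import *
from workcell import env
st=env.get_state(); print(st["clock"],st["tcp_pos"],st["orientation"],st["joint_pos"])
Rt=tool(.016+np.pi,-np.radians(35)); z=Rt.apply([0,0,1]); G=np.array([.4972,.2376,.0908])
plan(st,G-z*.06,Rt,8)
```

```text
18.15 [0.459324   0.23786293 0.21072349] [ 0.00345704  0.99457913 -0.09875798  0.0323615 ] [ 0.34241868  0.16590593 -0.19853864  1.15075447 -0.03388944 -2.60217274]
rows 8 rot/row [-0.062 -0.681  0.261] travel/row [ 0.017 -0.004 -0.354]
```

{"fn": "carry_out", "kwargs": {
  "series": [
    {"delta_rot": [-0.062,-0.681,0.261],"travel": [0.017,-0.004,-0.354],"fingers": -0.05},
    {"delta_rot": [-0.062,-0.681,0.261],"travel": [0.017,-0.004,-0.354],"fingers": -0.05},
    {"delta_rot": [-0.062,-0.681,0.261],"travel": [0.017,-0.004,-0.354],"fingers": -0.05},
    {"delta_rot": [-0.062,-0.681,0.261],"travel": [0.017,-0.004,-0.354],"fingers": -0.05}
  ]
}}

```text
clock: 18.65
tcp_pos: [0.4612, 0.2371, 0.1752]
orientation: [0.0, 0.984, -0.047, 0.17]
wrist_force: [-0.2, -0.2, -1.1]
finger_gap: 0.0447
grip_force: 0.0
```

{"fn": "carry_out", "kwargs": {
  "series": [
    {"delta_rot": [-0.062,-0.681,0.261],"travel": [0.017,-0.004,-0.354],"fingers": -0.05},
    {"delta_rot": [-0.062,-0.681,0.261],"travel": [0.017,-0.004,-0.354],"fingers": -0.05},
    {"delta_rot": [-0.062,-0.681,0.261],"travel": [0.017,-0.004,-0.354],"fingers": -0.05},
    {"delta_rot": [-0.062,-0.681,0.261],"travel": [0.017,-0.004,-0.354],"fingers": -0.05},
    {"delta_rot": [0,0,0],"travel": [0,0,0],"fingers": -0.05}
  ]
}}

```text
clock: 19.27
tcp_pos: [0.4605, 0.2359, 0.1374]
orientation: [-0.002, 0.954, 0.006, 0.299]
wrist_force: [0.6, 0.2, -0.7]
finger_gap: 0.0449
grip_force: 0.0
```

Run:
```python
from h import *
from workcell import env
import cv2
st=env.get_state(); print(st["clock"],st["tcp_pos"],st["orientation"],st["joint_pos"][5])
Rt=tool(.016+np.pi,-np.radians(35)); z=Rt.apply([0,0,1]); G=np.array([.4972,.2376,.0908])
plan(st,G+z*.014,Rt,5)
w=env.read_camera("wrist"); T=wristT(w,st); pickle.dump((w,st),open("w6.pkl","wb"))
u=np.array([np.cos(.611)*np.cos(.016),np.cos(.611)*.016,np.sin(.611)])
p=proj(w,G+np.outer([-.07,-.042,0,.03,.06],u),T); print(p.round(1))
g=cv2.cvtColor(w["color"],cv2.COLOR_RGB2GRAY).astype(int)
for i in (2,3):
    r=int(p[3,1])+(i-2)*15; x=int(p[3,0]); print(r,x-30,g[r-1:r+2,x-30:x+30].mean(0).round().astype(int).tolist())
```

```text
19.275 [0.46047984 0.23586302 0.13740935] [-0.00189217  0.95428698  0.00639075  0.29881757] -2.7646524712694105
rows 5 rot/row [ 0.001 -0.008  0.005] travel/row [ 0.358  0.015 -0.465]
[[255.1 299.4]
 [254.9 263.6]
 [254.5 204.9]
 [254.2 158.7]
 [253.9 108.4]]
158 224 [157, 157, 157, 157, 157, 157, 157, 157, 157, 157, 157, 158, 157, 134, 97, 128, 138, 145, 152, 159, 164, 169, 173, 174, 176, 177, 179, 182, 186, 189, 190, 190, 189, 187, 185, 184, 182, 179, 176, 175, 175, 174, 169, 161, 154, 149, 144, 136, 107, 114, 155, 156, 156, 156, 156, 156, 155, 155, 155, 155]
173 224 [159, 160, 160, 160, 160, 160, 160, 160, 160, 160, 160, 160, 160, 160, 92, 116, 137, 145, 152, 158, 164, 169, 174, 175, 177, 178, 180, 182, 186, 189, 189, 190, 189, 187, 185, 183, 183, 180, 175, 175, 173, 173, 168, 160, 153, 148, 142, 134, 103, 117, 157, 158, 158, 158, 158, 158, 158, 158, 158, 158]
```

{"fn": "carry_out", "kwargs": {
  "series": [
    {"delta_rot": [0,0,0],"travel": [0.358,0.01,-0.465],"fingers": -0.05},
    {"delta_rot": [0,0,0],"travel": [0.358,0.01,-0.465],"fingers": -0.05},
    {"delta_rot": [0,0,0],"travel": [0.358,0.01,-0.465],"fingers": -0.05},
    {"delta_rot": [0,0,0],"travel": [0.358,0.01,-0.465],"fingers": -0.05},
    {"delta_rot": [0,0,0],"travel": [0.358,0.01,-0.465],"fingers": -0.05}
  ]
}}

```text
clock: 19.95
tcp_pos: [0.51, 0.2385, 0.0821]
orientation: [-0.003, 0.954, 0.005, 0.301]
wrist_force: [0.2, 0.2, -0.3]
finger_gap: 0.045
grip_force: 0.0
```

{"fn": "carry_out", "kwargs": {
  "series": [
    {"delta_rot": [0,0,0],"travel": [0,0,0],"fingers": -0.05},
    {"delta_rot": [0,0,0],"travel": [0,0,0],"fingers": 1},
    {"delta_rot": [0,0,0],"travel": [0,0,0],"fingers": 1},
    {"delta_rot": [0,0,0],"travel": [0,0,0],"fingers": 1},
    {"delta_rot": [0,0,0],"travel": [0,0,0],"fingers": 1}
  ],
  "squeeze": 80
}}

```text
clock: 20.58
tcp_pos: [0.5082, 0.238, 0.0818]
orientation: [-0.003, 0.953, 0.006, 0.301]
wrist_force: [-3.0, -1.6, 6.1]
finger_gap: 0.0195
grip_force: 78.1
```

{"fn": "carry_out", "kwargs": {
  "series": [
    {"delta_rot": [0,0,0],"travel": [-0.14,0,0.2],"fingers": 1},
    {"delta_rot": [0,0,0],"travel": [-0.4,0,0.57],"fingers": 1},
    {"delta_rot": [0,0,0],"travel": [-0.4,0,0.57],"fingers": 1},
    {"delta_rot": [0,0,0],"travel": [-0.4,0,0.57],"fingers": 1},
    {"delta_rot": [0,0,0],"travel": [-0.2,0,0.8],"fingers": 1}
  ]
}}

```text
clock: 21.2
tcp_pos: [0.4662, 0.2371, 0.1466]
orientation: [-0.002, 0.955, 0.007, 0.298]
wrist_force: [0.1, 0.9, -2.6]
finger_gap: 0.0195
grip_force: 78.6
```

{"fn": "carry_out", "kwargs": {
  "series": [
    {"delta_rot": [0,0,0],"travel": [-0.1,0,1],"fingers": 1},
    {"delta_rot": [0,0,0],"travel": [0,0,1],"fingers": 1},
    {"delta_rot": [0,0.5,0],"travel": [0,0,1],"fingers": 1},
    {"delta_rot": [0,0.9,0],"travel": [0,0,0.2],"fingers": 1},
    {"delta_rot": [0,0.9,0],"travel": [0,0,0],"fingers": 1}
  ]
}}

```text
clock: 21.82
tcp_pos: [0.4652, 0.2379, 0.2287]
orientation: [-0.003, 0.982, 0.006, 0.187]
wrist_force: [-0.8, -0.9, -2.3]
finger_gap: 0.0196
grip_force: 78.8
```

Run:
```python
from h import *
from workcell import env
import cv2
st=env.get_state(); print(st["clock"],st["tcp_pos"],st["orientation"],st["wrist_force"],st["joint_pos"][5],tilt(st))
w=env.read_camera("wrist"); pickle.dump((w,st),open("w7.pkl","wb"))
g=cv2.cvtColor(w["color"],cv2.COLOR_RGB2GRAY).astype(int)
w3=cv2.cvtColor(pickle.load(open("w3.pkl","rb"))[0]["color"],cv2.COLOR_RGB2GRAY).astype(int)
print("col long",w3[85:130,258].tolist()); print("col short",g[85:180,258].tolist())
for r in (150,170,190,215): print(r,g[r-1:r+2,222:240].mean(0).round().astype(int).tolist(),g[r-1:r+2,278:296].mean(0).round().astype(int).tolist())
```

```text
21.825 [0.46521123 0.2379029  0.22867752] [-0.00334777  0.98232612  0.00605481  0.18704952] [-0.76969928 -0.89163637 -2.28010952] -2.781506482874164 0.3763765689886457
col long [160, 179, 182, 183, 184, 182, 158, 110, 92, 92, 92, 92, 93, 91, 94, 114, 128, 131, 143, 152, 152, 152, 152, 152, 152, 152, 152, 152, 152, 152, 152, 152, 152, 152, 152, 152, 152, 152, 152, 152, 152, 153, 152, 152, 152]
col short [124, 123, 123, 123, 121, 116, 115, 118, 119, 116, 113, 110, 108, 111, 114, 118, 122, 122, 119, 118, 120, 123, 127, 133, 155, 141, 64, 46, 68, 134, 164, 164, 165, 165, 165, 165, 166, 166, 166, 166, 166, 167, 167, 167, 167, 168, 168, 168, 168, 169, 169, 169, 151, 122, 102, 77, 106, 121, 123, 167, 195, 195, 196, 197, 198, 198, 198, 198, 198, 198, 197, 197, 198, 197, 197, 197, 197, 197, 197, 197, 197, 197, 197, 197, 197, 197, 197, 197, 197, 197, 197, 197, 197, 197, 197]
150 [170, 172, 172, 172, 172, 172, 172, 151, 92, 113, 136, 141, 146, 151, 155, 159, 163, 167] [161, 158, 154, 151, 145, 139, 115, 88, 141, 170, 170, 170, 170, 170, 170, 170, 170, 170]
170 [176, 175, 176, 175, 176, 176, 176, 176, 134, 114, 136, 152, 156, 161, 164, 167, 171, 173] [150, 146, 141, 136, 129, 119, 97, 103, 172, 173, 173, 173, 173, 173, 173, 173, 172, 172]
190 [178, 178, 178, 179, 178, 179, 179, 179, 179, 86, 104, 130, 139, 144, 148, 153, 158, 162] [161, 157, 154, 149, 144, 129, 103, 103, 175, 176, 176, 176, 176, 176, 175, 175, 175, 175]
215 [176, 176, 177, 179, 179, 179, 179, 180, 180, 156, 91, 112, 137, 143, 148, 152, 157, 161] [159, 155, 152, 146, 141, 119, 90, 152, 176, 177, 177, 177, 170, 169, 169, 170, 170, 170]
```

Run:
```python
from h import *
from workcell import env
st=env.get_state(); q=st["orientation"]
A=.0555
plan(st,tcp(-.0135,-.045,.128,.28,a=A),tool(np.pi+.016,0),34)
print(tcp(-.0135,-.045,.128,.28,a=A),tcp(-.0135,-.045,.058,.28,a=A))
print("rot a",(tool(np.pi+.016,0)*R.from_quat([q[1],q[2],q[3],q[0]]).inv()).as_rotvec())
print("rot c",(tool(YAW,.28)*tool(YAW,0).inv()).as_rotvec(), "yaw",YAW-np.pi-.016)
```

```text
rows 34 rot/row [-0.003  0.11   0.001] travel/row [ 0.105 -0.59  -0.117]
[ 0.55657945 -0.26388569  0.12988296] [ 0.55657945 -0.26388569  0.05988296]
rot a [-0.00953117  0.37498136  0.004953  ]
rot c [-7.34156596e-02 -2.70203888e-01 -5.56929032e-17] yaw -3.422892653589793
```

{"fn": "carry_out", "kwargs": {
  "series": [
    {"delta_rot": [-0.02,0.937,0.01],"travel": [0.1075,-0.59,0],"fingers": 1},
    {"delta_rot": [-0.02,0.937,0.01],"travel": [0.1075,-0.59,0],"fingers": 1},
    {"delta_rot": [-0.02,0.937,0.01],"travel": [0.1075,-0.59,0],"fingers": 1},
    {"delta_rot": [-0.02,0.937,0.01],"travel": [0.1075,-0.59,0],"fingers": 1}
  ]
}}

```text
clock: 22.38
tcp_pos: [0.4764, 0.1784, 0.2278]
orientation: [-0.0, 1.0, 0.008, 0.001]
wrist_force: [0.4, 0.2, -2.1]
finger_gap: 0.019
grip_force: 78.8
```

{"fn": "carry_out", "kwargs": {
  "series": [
    {"delta_rot": [0,0,-0.978],"travel": [0.1075,-0.59,0],"fingers": 1},
    {"delta_rot": [0,0,-0.978],"travel": [0.1075,-0.59,0],"fingers": 1},
    {"delta_rot": [0,0,-0.978],"travel": [0.1075,-0.59,0],"fingers": 1},
    {"delta_rot": [0,0,-0.978],"travel": [0.1075,-0.59,0],"fingers": 1},
    {"delta_rot": [0,0,-0.978],"travel": [0.1075,-0.59,0],"fingers": 1}
  ]
}}

```text
clock: 23.0
tcp_pos: [0.4898, 0.1048, 0.2274]
orientation: [0.001, 0.972, -0.236, 0.002]
wrist_force: [-0.0, -0.5, -2.2]
finger_gap: 0.0193
grip_force: 79.0
```

{"fn": "carry_out", "kwargs": {
  "series": [
    {"delta_rot": [0,0,-0.978],"travel": [0.1075,-0.59,0],"fingers": 1},
    {"delta_rot": [0,0,-0.978],"travel": [0.1075,-0.59,0],"fingers": 1},
    {"delta_rot": [0,0,-0.978],"travel": [0.1075,-0.59,0],"fingers": 1},
    {"delta_rot": [0,0,-0.978],"travel": [0.1075,-0.59,0],"fingers": 1},
    {"delta_rot": [0,0,-0.978],"travel": [0.1075,-0.59,0],"fingers": 1}
  ]
}}

```text
clock: 23.62
tcp_pos: [0.5032, 0.0312, 0.2274]
orientation: [0.001, 0.886, -0.464, 0.002]
wrist_force: [-0.6, -0.1, -2.7]
finger_gap: 0.019
grip_force: 78.9
```

{"fn": "carry_out", "kwargs": {
  "series": [
    {"delta_rot": [0,0,-0.978],"travel": [0.1075,-0.59,0],"fingers": 1},
    {"delta_rot": [0,0,-0.978],"travel": [0.1075,-0.59,0],"fingers": 1},
    {"delta_rot": [0,0,-0.978],"travel": [0.1075,-0.59,0],"fingers": 1},
    {"delta_rot": [0,0,-0.978],"travel": [0.1075,-0.59,0],"fingers": 1},
    {"delta_rot": [0,0,-0.978],"travel": [0.1075,-0.59,0],"fingers": 1}
  ]
}}

```text
clock: 24.25
tcp_pos: [0.5167, -0.0424, 0.2274]
orientation: [0.002, 0.747, -0.665, 0.002]
wrist_force: [0.2, 0.4, -3.1]
finger_gap: 0.0195
grip_force: 78.9
```

{"fn": "carry_out", "kwargs": {
  "series": [
    {"delta_rot": [0,0,-0.978],"travel": [0.1075,-0.59,0],"fingers": 1},
    {"delta_rot": [0,0,-0.978],"travel": [0.1075,-0.59,0],"fingers": 1},
    {"delta_rot": [0,0,-0.978],"travel": [0.1075,-0.59,0],"fingers": 1},
    {"delta_rot": [0,0,-0.978],"travel": [0.1075,-0.59,0],"fingers": 1},
    {"delta_rot": [0,0,-0.978],"travel": [0.1075,-0.59,0],"fingers": 1}
  ]
}}

```text
clock: 24.88
tcp_pos: [0.5303, -0.116, 0.2274]
orientation: [-0.002, -0.564, 0.826, -0.001]
wrist_force: [0.5, -0.7, -2.6]
finger_gap: 0.0197
grip_force: 78.9
```

{"fn": "carry_out", "kwargs": {
  "series": [
    {"delta_rot": [0,0,-0.978],"travel": [0.1075,-0.59,0],"fingers": 1},
    {"delta_rot": [0,0,-0.978],"travel": [0.1075,-0.59,0],"fingers": 1},
    {"delta_rot": [0,0,-0.978],"travel": [0.1075,-0.59,0],"fingers": 1},
    {"delta_rot": [0,0,-0.978],"travel": [0.1075,-0.59,0],"fingers": 1},
    {"delta_rot": [0,0,-0.978],"travel": [0.1075,-0.59,0],"fingers": 1}
  ]
}}

```text
clock: 25.5
tcp_pos: [0.5438, -0.1897, 0.2273]
orientation: [-0.003, -0.347, 0.938, -0.001]
wrist_force: [0.2, -0.4, -3.3]
finger_gap: 0.0192
grip_force: 78.9
```

{"fn": "carry_out", "kwargs": {
  "series": [
    {"delta_rot": [0,0,-0.978],"travel": [0.1075,-0.59,0],"fingers": 1},
    {"delta_rot": [0,0,-0.978],"travel": [0.1075,-0.59,0],"fingers": 1},
    {"delta_rot": [0,0,-0.978],"travel": [0.1075,-0.59,0],"fingers": 1},
    {"delta_rot": [0,0,-0.978],"travel": [0.1075,-0.59,0],"fingers": 1},
    {"delta_rot": [0,0,-0.978],"travel": [0.1075,-0.59,0],"fingers": 1}
  ]
}}

```text
clock: 26.12
tcp_pos: [0.5574, -0.2633, 0.2273]
orientation: [-0.003, -0.11, 0.994, -0.0]
wrist_force: [0.1, 0.6, -2.2]
finger_gap: 0.0193
grip_force: 78.9
```

{"fn": "carry_out", "kwargs": {
  "series": [
    {"delta_rot": [0,0,-0.978],"travel": [0,0,0],"fingers": 1},
    {"delta_rot": [0,0,-0.978],"travel": [0,0,0],"fingers": 1},
    {"delta_rot": [0,0,-0.978],"travel": [0,0,0],"fingers": 1},
    {"delta_rot": [0,0,-0.978],"travel": [0,0,0],"fingers": 1},
    {"delta_rot": [0,0,-0.978],"travel": [0,0,0],"fingers": 1}
  ]
}}

```text
clock: 26.75
tcp_pos: [0.5573, -0.2629, 0.2273]
orientation: [-0.003, 0.134, 0.991, 0.0]
wrist_force: [-0.5, -0.1, -3.2]
finger_gap: 0.0194
grip_force: 78.9
```

Run:
```python
from h import *
from workcell import env
st=env.get_state(); A=.0555; print(st["clock"],st["tcp_pos"],st["orientation"],st["joint_pos"][5],tilt(st))
plan(st,tcp(-.0135,-.045,.100,.28,a=A),tool(YAW,.28),7)
```

```text
26.75 [ 0.55729239 -0.26287734  0.22729162] [-3.49776810e-03  1.33920595e-01  9.90985890e-01  7.63677715e-05] -0.3009154799580341 -0.00699721763060531
rows 7 rot/row [-0.107 -0.396  0.005] travel/row [-0.004 -0.006 -0.717]
```

{"fn": "carry_out", "kwargs": {
  "series": [
    {"delta_rot": [-0.107,-0.396,0.005],"travel": [-0.004,-0.006,-0.717],"fingers": 1},
    {"delta_rot": [-0.107,-0.396,0.005],"travel": [-0.004,-0.006,-0.717],"fingers": 1},
    {"delta_rot": [-0.107,-0.396,0.005],"travel": [-0.004,-0.006,-0.717],"fingers": 1},
    {"delta_rot": [-0.107,-0.396,0.005],"travel": [-0.004,-0.006,-0.717],"fingers": 1}
  ]
}}

```text
clock: 27.25
tcp_pos: [0.5566, -0.2632, 0.155]
orientation: [0.078, 0.131, 0.988, -0.011]
wrist_force: [0.5, -1.1, -2.3]
finger_gap: 0.0192
grip_force: 78.8
```

{"fn": "carry_out", "kwargs": {
  "series": [
    {"delta_rot": [-0.107,-0.396,0.005],"travel": [-0.004,-0.006,-0.717],"fingers": 1},
    {"delta_rot": [-0.107,-0.396,0.005],"travel": [-0.004,-0.006,-0.717],"fingers": 1},
    {"delta_rot": [-0.107,-0.396,0.005],"travel": [-0.004,-0.006,-0.717],"fingers": 1},
    {"delta_rot": [0,0,0],"travel": [0,0,-0.5],"fingers": 1},
    {"delta_rot": [0,0,0],"travel": [0,0,-0.5],"fingers": 1}
  ]
}}

```text
clock: 27.88
tcp_pos: [0.5571, -0.2645, 0.0773]
orientation: [0.139, 0.13, 0.982, -0.019]
wrist_force: [0.3, -0.7, -2.1]
finger_gap: 0.0196
grip_force: 78.8
```

{"fn": "carry_out", "kwargs": {
  "series": [
    {"delta_rot": [0,0,0],"travel": [0,0,-0.4],"fingers": 1},
    {"delta_rot": [0,0,0],"travel": [0,0,0],"fingers": 1}
  ]
}}

```text
clock: 28.12
tcp_pos: [0.557, -0.2644, 0.0668]
orientation: [0.138, 0.13, 0.982, -0.018]
wrist_force: [0.1, 0.7, -2.6]
finger_gap: 0.0195
grip_force: 78.8
```

Run:
```python
from h import *
from workcell import env
import cv2
st=env.get_state(); th=tilt(st); A=.0555; print(st["clock"],th,plain(st,th,a=A),forces(st),st["tcp_pos"])
w=env.read_camera("wrist"); pickle.dump((w,st),open("w8.pkl","wb")); w=w["color"][...,::-1]
c=env.read_camera("side");s=c["color"][...,::-1]
W=np.zeros((600,800,3),np.uint8)
W[:,:400]=cv2.resize(w[40:220,130:330],(667,600),interpolation=cv2.INTER_CUBIC)[:,180:580]
W[:300,400:]=cv2.resize(s[207:262,215:295],(400,275),interpolation=cv2.INTER_CUBIC).repeat(1,0) if 0 else cv2.resize(s[205:265,215:295],(400,300),interpolation=cv2.INTER_CUBIC)
cv2.imwrite("pics/m3.png",W)
```

```text
28.125 0.2800414876270613 (np.float64(-0.012999500249694462), np.float64(-0.045387946315410585), np.float64(0.06493088281878802)) [-0.11  0.66 -2.64] [ 0.55696065 -0.26439128  0.06681622]
```

View pics/m3.png

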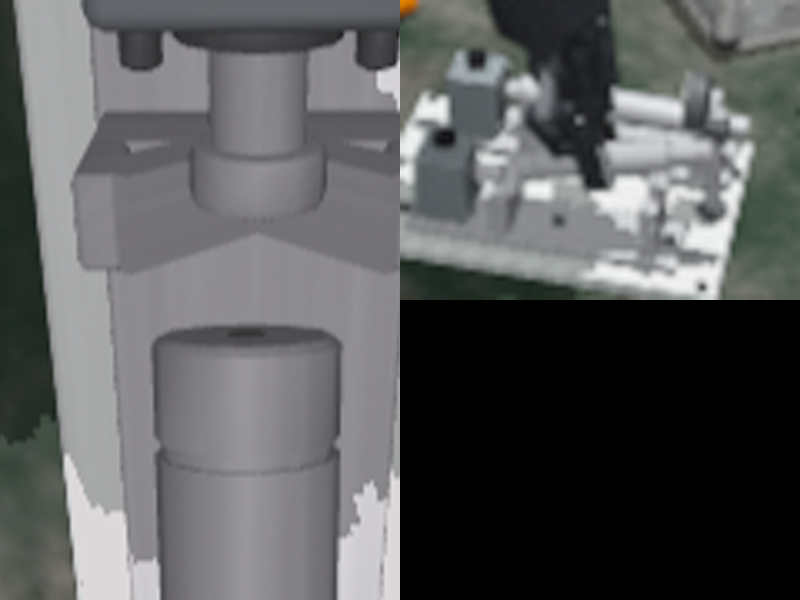

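The shaft end (column 247) sits 12 px, about 1.4 mm, left of the nose and V apex (259, 260). The gap is about 12 mm. I correct sideways, lower, and press back.

{"fn": "carry_out", "kwargs": {
  "series": [
    {"delta_rot": [0,0,0],"travel": [0.015,0.054,-0.15],"fingers": 1},
    {"delta_rot": [0,0,0],"travel": [-0.154,0.042,0],"fingers": 1},
    {"delta_rot": [0,0,0],"travel": [-0.154,0.042,0],"fingers": 1},
    {"delta_rot": [0,0,0],"travel": [-0.077,0.021,0],"fingers": 1},
    {"delta_rot": [0,0,0],"travel": [0,0,0],"fingers": 1}
  ]
}}

```text
clock: 28.85
tcp_pos: [0.5478, -0.2607, 0.0643]
orientation: [0.139, 0.13, 0.982, -0.019]
wrist_force: [-0.2, 0.2, -2.7]
finger_gap: 0.0198
grip_force: 78.8
```

{"fn": "carry_out", "kwargs": {
  "series": [
    {"delta_rot": [0,0,0],"travel": [-0.077,0.021,0],"fingers": 1},
    {"delta_rot": [0,0,0],"travel": [0,0,0],"fingers": 1}
  ]
}}

```text
clock: 29.1
tcp_pos: [0.546, -0.2602, 0.0641]
orientation: [0.139, 0.13, 0.982, -0.019]
wrist_force: [0.3, -0.0, -3.7]
finger_gap: 0.0196
grip_force: 78.8
```

{"fn": "carry_out", "kwargs": {
  "series": [
    {"delta_rot": [0,0,0],"travel": [-0.077,0.021,0],"fingers": 1},
    {"delta_rot": [0,0,0],"travel": [0,0,0],"fingers": 1}
  ]
}}

```text
clock: 29.35
tcp_pos: [0.545, -0.26, 0.0647]
orientation: [0.14, 0.13, 0.981, -0.019]
wrist_force: [3.0, -0.7, -2.9]
finger_gap: 0.0193
grip_force: 78.8
```

Run:
```python
from h import *
from workcell import env
import cv2
st=env.get_state(); th=tilt(st); A=.0555; print(st["clock"],th,plain(st,th,a=A),forces(st),st["tcp_pos"])
w=env.read_camera("wrist"); g=cv2.cvtColor(w["color"],cv2.COLOR_RGB2GRAY).astype(int)
for r in range(84,150,6): print(r,g[r,222:298:2].tolist())
```

```text
29.35 0.28365700321530346 (np.float64(-0.025719895901039562), np.float64(-0.044331183898898466), np.float64(0.06258028168044642)) [ 3.09  0.09 -2.94] [ 0.54495543 -0.26003433  0.06467244]
84 [100, 101, 100, 101, 100, 101, 101, 102, 101, 101, 102, 102, 102, 101, 101, 101, 101, 101, 101, 102, 102, 102, 102, 102, 103, 103, 102, 102, 102, 102, 103, 102, 101, 102, 101, 101, 100, 101]
90 [76, 76, 75, 75, 75, 75, 74, 74, 74, 73, 73, 73, 72, 72, 72, 72, 72, 71, 71, 70, 70, 70, 70, 69, 69, 70, 69, 67, 67, 66, 77, 76, 65, 65, 67, 67, 67, 66]
96 [68, 68, 63, 54, 80, 143, 143, 144, 145, 147, 145, 92, 106, 116, 124, 129, 132, 135, 137, 135, 134, 133, 125, 117, 107, 98, 140, 138, 142, 142, 141, 140, 63, 57, 66, 69, 66, 60]
102 [88, 89, 88, 88, 88, 88, 88, 88, 88, 88, 88, 85, 105, 115, 124, 130, 133, 134, 137, 135, 134, 132, 126, 117, 106, 83, 89, 88, 90, 89, 89, 89, 89, 89, 89, 89, 90, 89]
108 [93, 93, 93, 94, 93, 94, 93, 94, 94, 94, 94, 86, 104, 116, 124, 130, 133, 134, 137, 134, 134, 132, 126, 117, 105, 86, 94, 94, 94, 94, 94, 94, 94, 94, 93, 94, 94, 94]
114 [135, 135, 136, 122, 108, 97, 96, 96,
[... 377 characters left out ...]
 123, 129, 133, 136, 139, 143, 146, 143, 139, 136, 134, 132, 127, 118, 110, 99, 91, 116, 117, 117, 117, 118, 119, 118, 117, 110]
132 [117, 117, 119, 119, 118, 117, 117, 115, 115, 94, 107, 115, 121, 128, 131, 135, 137, 138, 139, 137, 135, 132, 129, 126, 119, 112, 104, 93, 116, 116, 117, 118, 118, 119, 119, 118, 117, 116]
138 [115, 115, 115, 115, 115, 115, 115, 108, 104, 100, 93, 88, 92, 107, 118, 124, 125, 128, 130, 127, 123, 121, 113, 107, 85, 83, 88, 94, 101, 104, 116, 115, 116, 115, 116, 116, 116, 116]
144 [116, 115, 116, 115, 78, 97, 103, 106, 108, 111, 112, 114, 112, 112, 115, 118, 119, 115, 114, 113, 116, 116, 120, 118, 116, 116, 114, 108, 105, 102, 99, 92, 102, 115, 115, 116, 116, 115]
```

{"fn": "carry_out", "kwargs": {
  "series": [
    {"delta_rot": [0,0,0],"travel": [-0.077,0.021,-0.03],"fingers": 1},
    {"delta_rot": [0,0,0],"travel": [-0.077,0.021,-0.03],"fingers": 1},
    {"delta_rot": [0,0,0],"travel": [-0.077,0.021,-0.03],"fingers": 1},
    {"delta_rot": [0,0,0],"travel": [-0.077,0.021,-0.03],"fingers": 1},
    {"delta_rot": [0,0,0],"travel": [0,0,0],"fingers": 1}
  ]
}}

```text
clock: 30.02
tcp_pos: [0.5408, -0.2591, 0.0643]
orientation: [0.144, 0.129, 0.981, -0.02]
wrist_force: [9.5, 0.6, 1.6]
finger_gap: 0.0196
grip_force: 78.8
```

Run:
```python
from h import *
from workcell import env
st=env.get_state(); th=tilt(st); A=.0555; print(st["clock"],th,plain(st,th,a=A),forces(st),st["tcp_pos"],st["ft_torque"])
plan(st,tcp(-.036,-.0442,.058,.22,a=A),tool(YAW,.22),4)
```

```text
30.025 0.29125107783468646 (np.float64(-0.029999559088533103), np.float64(-0.04450973106231693), np.float64(0.06173503449210544)) [8.96 3.08 1.55] [ 0.54076176 -0.25907991  0.06426151] [ 0.12458898 -1.54280188  0.02662885]
rows 4 rot/row [ 0.05   0.171 -0.01 ] travel/row [-0.057  0.019 -0.078]
```

Run:
```python
from h import *
from workcell import env
st=env.get_state(); A=.0555
plan(st,tcp(-.036,-.0442,.0605,.2,a=A),tool(YAW,.2),5)
```

```text
rows 5 rot/row [ 0.05   0.176 -0.008] travel/row [-0.046  0.015 -0.052]
```

{"fn": "carry_out", "kwargs": {
  "series": [
    {"delta_rot": [0.05,0.176,-0.008],"travel": [-0.055,0.016,-0.052],"fingers": 1},
    {"delta_rot": [0.05,0.176,-0.008],"travel": [-0.055,0.016,-0.052],"fingers": 1},
    {"delta_rot": [0.05,0.176,-0.008],"travel": [-0.055,0.016,-0.052],"fingers": 1},
    {"delta_rot": [0.05,0.176,-0.008],"travel": [-0.055,0.016,-0.052],"fingers": 1},
    {"delta_rot": [0,0,0],"travel": [0,0,0],"fingers": 1}
  ]
}}

```text
clock: 30.65
tcp_pos: [0.537, -0.2583, 0.0598]
orientation: [0.109, 0.131, 0.985, -0.015]
wrist_force: [11.3, 0.5, 2.4]
finger_gap: 0.0197
grip_force: 79.0
```

Run:
```python
from h import *
from workcell import env
st=env.get_state(); th=tilt(st); A=.0555; print(st["clock"],th,plain(st,th,a=A),forces(st),st["tcp_pos"],st["ft_torque"])
plan(st,tcp(-.036,-.0442,.0600,.12,a=A),tool(YAW,.12),5)
```

```text
30.65 0.2211014903080395 (np.float64(-0.03382179226702937), np.float64(-0.0447765802719854), np.float64(0.06132798108239087)) [10.79  3.45  2.38] [ 0.53703846 -0.25834479  0.05984019] [ 0.08794657 -1.9929486  -0.02469054]
rows 5 rot/row [ 0.055  0.195 -0.002] travel/row [-0.019  0.01  -0.057]
```

{"fn": "carry_out", "kwargs": {
  "series": [
    {"delta_rot": [0.055,0.195,0],"travel": [-0.035,0.022,-0.05],"fingers": 1},
    {"delta_rot": [0.055,0.195,0],"travel": [-0.035,0.022,-0.05],"fingers": 1},
    {"delta_rot": [0.055,0.195,0],"travel": [-0.035,0.022,-0.05],"fingers": 1},
    {"delta_rot": [0.055,0.195,0],"travel": [-0.035,0.022,-0.05],"fingers": 1},
    {"delta_rot": [0,0,0],"travel": [0,0,0],"fingers": 1}
  ]
}}

```text
clock: 31.28
tcp_pos: [0.5344, -0.2574, 0.0551]
orientation: [0.07, 0.132, 0.989, -0.01]
wrist_force: [12.6, -4.0, 2.6]
finger_gap: 0.0195
grip_force: 79.2
```

Run:
```python
from h import *
from workcell import env
import cv2
st=env.get_state(); th=tilt(st); A=.0555; print(st["clock"],th,plain(st,th,a=A),forces(st),st["tcp_pos"],st["ft_torque"])
plan(st,tcp(-.0365,-.0442,.0595,.04,a=A),tool(YAW,.04),5)
c=env.read_camera("side"); g=cv2.cvtColor(c["color"],cv2.COLOR_RGB2GRAY).astype(int)
print(proj(c,[cw(-.036,-.045,.054),cw(.066,-.045,.054),cw(.094,-.045,.054)]).round(1).tolist())
w=env.read_camera("wrist"); g=cv2.cvtColor(w["color"],cv2.COLOR_RGB2GRAY).astype(int)
for r in range(84,140,5): print(r,g[r,222:298:2].tolist())
```

```text
31.275 0.1421110747773195 (np.float64(-0.03630254814093137), np.float64(-0.0445990650299839), np.float64(0.06113947601475132)) [13.18 -0.6   2.58] [ 0.53440557 -0.25744547  0.05514125] [-0.5689492  -2.07904632 -0.0182456 ]
rows 5 rot/row [ 0.058  0.196 -0.001] travel/row [-0.008  0.005 -0.059]
[[231.7, 239.2], [262.1, 244.2], [270.6, 245.6]]
84 [105, 106, 106, 105, 106, 105, 106, 105, 87, 22, 24, 26, 27, 27, 27, 26, 27, 28, 27, 27, 26, 26, 27, 26, 27, 25, 24, 28, 105, 105, 105, 106, 105, 106, 106, 106, 106, 106]
89 [106, 106, 106, 106, 105, 106, 105, 105, 106, 105, 105, 31, 22, 23, 24, 25, 25, 25, 25, 25, 25, 23, 22, 22, 20, 79, 105, 106, 105, 105, 106, 105, 106, 106, 106, 106, 106, 106]
94 [105, 106, 106, 106, 105, 105, 105, 105, 105, 105, 104, 105, 105, 104, 105, 105, 94, 80, 77, 86, 105, 105, 106, 106, 105, 105, 106, 105, 105, 106, 106, 106, 106, 107, 107, 106, 106, 107]
99 [106, 105, 105, 105, 105, 105, 104, 105, 105, 105, 105, 105, 105, 104, 105, 105, 105, 104, 105, 105, 105, 104, 106, 105, 106, 106, 105, 105, 106, 106, 106, 106, 106, 106, 106, 106, 106, 106]
104 [105, 105, 105,
[... 764 characters left out ...]
8, 111, 94, 108, 116, 118, 119, 111, 115, 112, 108, 107, 110, 108, 114, 123, 122, 124, 124, 116, 105, 93, 147, 146, 144, 56, 64, 71, 70, 64, 52]
129 [146, 124, 121, 131, 145, 148, 148, 148, 131, 96, 109, 116, 126, 132, 135, 139, 142, 147, 149, 146, 142, 139, 135, 132, 127, 119, 112, 103, 91, 147, 146, 144, 145, 148, 136, 133, 193, 192]
134 [133, 128, 127, 126, 127, 130, 129, 129, 130, 97, 110, 117, 123, 130, 135, 138, 141, 143, 144, 141, 137, 134, 131, 128, 122, 116, 106, 96, 115, 129, 128, 127, 128, 131, 126, 124, 122, 122]
139 [88, 88, 88, 88, 88, 88, 85, 83, 81, 79, 82, 91, 104, 120, 127, 129, 121, 132, 134, 130, 119, 125, 122, 120, 104, 89, 81, 79, 80, 83, 86, 88, 88, 88, 88, 87, 88, 88]
```

{"fn": "carry_out", "kwargs": {
  "series": [
    {"delta_rot": [0.058,0.196,0],"travel": [0,0,-0.058],"fingers": 1},
    {"delta_rot": [0.058,0.196,0],"travel": [0,0,-0.058],"fingers": 1},
    {"delta_rot": [0.058,0.196,0],"travel": [-0.005,0,-0.058],"fingers": 1},
    {"delta_rot": [0.058,0.196,0],"travel": [-0.005,0,-0.058],"fingers": 1},
    {"delta_rot": [0,0,0],"travel": [0,0,0],"fingers": 1}
  ]
}}

```text
clock: 32.0
tcp_pos: [0.5344, -0.2575, 0.0493]
orientation: [0.03, 0.132, 0.991, -0.004]
wrist_force: [12.3, -2.0, 5.9]
finger_gap: 0.0195
grip_force: 79.6
```

Run:
```python
from h import *
from workcell import env
st=env.get_state(); th=tilt(st); A=.0555; print(st["clock"],th,plain(st,th,a=A),forces(st),st["tcp_pos"],st["ft_torque"])
plan(st,tcp(-.0362,-.0442,.0595,.0,a=A),tool(YAW,.0),3)
```

```text
32.0 0.06083613576396666 (np.float64(-0.03561019417359477), np.float64(-0.044605861183886195), np.float64(0.05985514975259401)) [12.4   1.27  5.88] [ 0.53442066 -0.25745662  0.04925537] [-0.43555501 -1.98285915  0.03585709]
rows 3 rot/row [ 0.054  0.195 -0.   ] travel/row [-0.016  0.01  -0.05 ]
```

{"fn": "carry_out", "kwargs": {
  "series": [
    {"delta_rot": [0.054,0.195,0],"travel": [-0.005,0.002,-0.05],"fingers": 1},
    {"delta_rot": [0.054,0.195,0],"travel": [-0.005,0.002,-0.05],"fingers": 1},
    {"delta_rot": [0.054,0.195,0],"travel": [-0.005,0.002,-0.05],"fingers": 1},
    {"delta_rot": [0,0,0],"travel": [0,0,0],"fingers": 1}
  ]
}}

```text
clock: 32.5
tcp_pos: [0.5339, -0.2573, 0.0451]
orientation: [-0.0, 0.132, 0.991, -0.0]
wrist_force: [12.0, -3.5, 4.7]
finger_gap: 0.0194
grip_force: 79.7
```

{"fn": "carry_out", "kwargs": {
  "series": [
    {"delta_rot": [0.054,0.195,0],"travel": [-0.005,0.002,-0.05],"fingers": 1},
    {"delta_rot": [0,0,0],"travel": [0,0,0],"fingers": 1}
  ]
}}

```text
clock: 32.75
tcp_pos: [0.5336, -0.2573, 0.0438]
orientation: [-0.01, 0.132, 0.991, 0.001]
wrist_force: [11.3, -4.3, 5.9]
finger_gap: 0.0196
grip_force: 79.8
```

Run:
```python
from h import *
from workcell import env
import cv2
st=env.get_state(); th=tilt(st); A=.0555; print(st["clock"],th,plain(st,th,a=A),forces(st),st["tcp_pos"],st["ft_torque"])
c=env.read_camera("side"); g=cv2.cvtColor(c["color"],cv2.COLOR_RGB2GRAY).astype(int)
print(proj(c,[cw(-.036,-.045,.054),cw(.066,-.045,.054),cw(.094,-.045,.054)]).round(1).tolist())
for x in range(230,274,3): print(x,g[226:254,x].tolist())
```

```text
32.75 -0.020394290008442 (np.float64(-0.03536380481404868), np.float64(-0.04462649692877667), np.float64(0.058879131866892545)) [12.04 -1.21  5.87] [ 0.53364405 -0.25726699  0.04375024] [-0.55209623 -1.93972921 -0.00547189]
[[231.7, 239.2], [262.1, 244.2], [270.6, 245.6]]
230 [93, 92, 92, 92, 91, 93, 106, 114, 105, 149, 164, 136, 138, 132, 122, 90, 59, 86, 114, 124, 125, 127, 135, 138, 137, 138, 134, 147]
233 [94, 94, 95, 93, 93, 94, 110, 179, 184, 141, 157, 154, 150, 140, 125, 186, 206, 159, 126, 121, 122, 122, 123, 124, 123, 131, 133, 135]
236 [108, 162, 168, 163, 169, 158, 197, 213, 190, 133, 135, 154, 153, 146, 132, 120, 136, 146, 121, 101, 102, 105, 104, 104, 107, 120, 134, 134]
239 [165, 178, 146, 135, 123, 124, 125, 124, 129, 130, 133, 150, 154, 150, 141, 126, 121, 128, 123, 121, 131, 136, 140, 141, 140, 138, 142, 138]
242 [121, 138, 114, 95, 78, 53, 55, 48, 38, 30, 29, 48, 65, 76, 107, 128, 129, 196, 204, 139, 140, 138, 140, 140, 140, 139, 137, 139]
245 [103, 108, 112, 115, 118, 104, 84, 88, 69, 56, 55, 46, 36, 42, 46, 63, 70, 70, 69, 65, 84, 109, 113, 114, 128, 139, 138, 141
[... 560 characters left out ...]
, 128, 180, 209, 186, 139, 139, 138, 183, 214, 189, 122, 130, 147, 160, 159, 150, 138, 130, 179, 211, 211, 188, 140, 139, 139]
263 [215, 184, 152, 116, 175, 212, 209, 187, 139, 138, 139, 184, 202, 164, 152, 185, 201, 202, 184, 183, 184, 158, 137, 135, 135, 133, 133, 136]
266 [227, 202, 171, 137, 146, 190, 208, 187, 139, 138, 138, 177, 207, 199, 190, 192, 187, 214, 215, 181, 173, 151, 104, 107, 116, 112, 106, 108]
269 [228, 221, 189, 155, 120, 175, 210, 208, 186, 138, 138, 134, 174, 195, 160, 134, 182, 202, 209, 205, 159, 135, 147, 183, 211, 185, 109, 84]
272 [96, 85, 75, 67, 75, 140, 191, 208, 185, 138, 137, 137, 158, 177, 158, 126, 174, 213, 205, 164, 163, 165, 164, 156, 158, 198, 219, 222]
```

{"fn": "carry_out", "kwargs": {
  "series": [
    {"delta_rot": [0,0,0],"travel": [0,0,-0.04],"fingers": 1},
    {"delta_rot": [0,0,0],"travel": [0,0,-0.04],"fingers": 1},
    {"delta_rot": [0,0,0],"travel": [0,0,0],"fingers": 1}
  ]
}}

```text
clock: 33.17
tcp_pos: [0.5335, -0.2572, 0.0423]
orientation: [-0.01, 0.133, 0.991, 0.001]
wrist_force: [10.1, -2.8, 6.8]
finger_gap: 0.0195
grip_force: 79.9
```

Run:
```python
from h import *
from workcell import env
st=env.get_state(); th=tilt(st); A=.0555; print(st["clock"],th,plain(st,th,a=A),forces(st),st["tcp_pos"],st["ft_torque"])
```

```text
33.175 -0.01981224197802187 (np.float64(-0.03550248999126345), np.float64(-0.04461904150968935), np.float64(0.057359120529388886)) [10.51 -0.03  6.8 ] [ 0.53352066 -0.25722574  0.04226236] [-0.5181708  -1.98952154 -0.01284151]
```

{"fn": "carry_out", "kwargs": {
  "series": [
    {"delta_rot": [0.03,0.1,0],"travel": [-0.01,0.003,-0.04],"fingers": 1},
    {"delta_rot": [0.03,0.1,0],"travel": [-0.01,0.003,-0.04],"fingers": 1},
    {"delta_rot": [0,0,0],"travel": [0,0,0],"fingers": 1}
  ]
}}

```text
clock: 33.55
tcp_pos: [0.5332, -0.2572, 0.0412]
orientation: [-0.02, 0.133, 0.991, 0.003]
wrist_force: [8.3, -1.9, 13.7]
finger_gap: 0.0191
grip_force: 80.8
```

Run:
```python
from h import *
from workcell import env
st=env.get_state(); th=tilt(st); A=.0555; print(st["clock"],th,plain(st,th,a=A),forces(st),st["tcp_pos"],st["ft_torque"])
```

```text
33.55 -0.040118544553460624 (np.float64(-0.03550585958833045), np.float64(-0.04466448216773097), np.float64(0.057398457867523095)) [ 8.47  0.37 13.7 ] [ 0.53319869 -0.25718535  0.04118374] [-0.37030849 -1.83565944 -0.05208312]
```

{"fn": "carry_out", "kwargs": {
  "series": [
    {"delta_rot": [0,0,0],"travel": [0.04,-0.011,0.04],"fingers": 1},
    {"delta_rot": [0,0,0],"travel": [0.04,-0.011,0.02],"fingers": 1},
    {"delta_rot": [0,0,0],"travel": [0.04,-0.011,0],"fingers": 1},
    {"delta_rot": [0,0,0],"travel": [0,0,0],"fingers": 1}
  ]
}}

```text
clock: 34.05
tcp_pos: [0.5345, -0.2575, 0.0413]
orientation: [-0.022, 0.133, 0.991, 0.003]
wrist_force: [6.9, -2.6, 7.8]
finger_gap: 0.0193
grip_force: 80.1
```

{"fn": "carry_out", "kwargs": {
  "series": [
    {"delta_rot": [0,0,0],"travel": [0.04,-0.011,0],"fingers": 1},
    {"delta_rot": [0,0,0],"travel": [0.04,-0.011,0],"fingers": 1},
    {"delta_rot": [0,0,0],"travel": [0,0,0],"fingers": 1}
  ]
}}

```text
clock: 34.42
tcp_pos: [0.536, -0.2579, 0.0412]
orientation: [-0.022, 0.133, 0.991, 0.003]
wrist_force: [5.8, -1.0, 8.4]
finger_gap: 0.0196
grip_force: 80.1
```

{"fn": "carry_out", "kwargs": {
  "series": [
    {"delta_rot": [0,0,0],"travel": [0.04,-0.011,0],"fingers": 1},
    {"delta_rot": [0,0,0],"travel": [0,0,0],"fingers": 1}
  ]
}}

```text
clock: 34.67
tcp_pos: [0.5365, -0.258, 0.0412]
orientation: [-0.023, 0.133, 0.991, 0.003]
wrist_force: [3.7, -2.3, 9.3]
finger_gap: 0.0192
grip_force: 80.2
```

{"fn": "carry_out", "kwargs": {
  "series": [
    {"delta_rot": [0,0,0],"travel": [0.04,-0.011,0.02],"fingers": 1},
    {"delta_rot": [0,0,0],"travel": [0,0,0.02],"fingers": 1},
    {"delta_rot": [0,0,0],"travel": [0,0,0],"fingers": 1}
  ]
}}

```text
clock: 35.05
tcp_pos: [0.5365, -0.258, 0.0413]
orientation: [-0.024, 0.133, 0.991, 0.003]
wrist_force: [2.4, -2.9, 6.8]
finger_gap: 0.0195
grip_force: 80.0
```

{"fn": "carry_out", "kwargs": {
  "series": [
    {"delta_rot": [0,0,0],"travel": [0,0,0.02],"fingers": 0.3},
    {"delta_rot": [0,0,0],"travel": [0,0,0.02],"fingers": 0.1},
    {"delta_rot": [0,0,0],"travel": [0,0,0],"fingers": -0.05},
    {"delta_rot": [0,0,0],"travel": [0,0,0],"fingers": -0.05}
  ]
}}

```text
clock: 35.55
tcp_pos: [0.5328, -0.2551, 0.0392]
orientation: [-0.028, 0.133, 0.991, 0.006]
wrist_force: [0.5, -0.4, -0.1]
finger_gap: 0.0444
grip_force: 0.0
```

{"fn": "carry_out", "kwargs": {
  "series": [
    {"delta_rot": [0,0,0],"travel": [0,0,0.4],"fingers": -0.05},
    {"delta_rot": [0,0,0],"travel": [0,0,1],"fingers": -0.05},
    {"delta_rot": [0,0,0],"travel": [0,0,1],"fingers": -0.05},
    {"delta_rot": [0,0,0],"travel": [0,0,1],"fingers": -0.05},
    {"delta_rot": [0,0,0],"travel": [-0.5,0,1],"fingers": -0.05}
  ]
}}

```text
clock: 36.17
tcp_pos: [0.5212, -0.2555, 0.1511]
orientation: [-0.027, 0.132, 0.991, 0.005]
wrist_force: [0.9, -0.4, 0.3]
finger_gap: 0.0448
grip_force: 0.0
```

{"fn": "carry_out", "kwargs": {
  "series": [
    {"delta_rot": [0,0,0],"travel": [-0.9,0,1],"fingers": -0.05},
    {"delta_rot": [0,0,0],"travel": [-0.9,0,0.5],"fingers": -0.05},
    {"delta_rot": [0,0,0],"travel": [-0.9,0,0],"fingers": -0.05},
    {"delta_rot": [0,0,0],"travel": [0,0,0],"fingers": -0.05}
  ]
}}

```text
clock: 36.67
tcp_pos: [0.4523, -0.2553, 0.1883]
orientation: [-0.027, 0.133, 0.991, 0.005]
wrist_force: [0.8, 0.2, 0.3]
finger_gap: 0.0448
grip_force: 0.0
```

Run:
```python
from h import *
from workcell import env
import cv2
st=env.get_state(); print(st["clock"],st["tcp_pos"],forces(st))
w=env.read_camera("wrist"); pickle.dump((w,st),open("w9.pkl","wb")); T=wristT(w,st)
c=env.read_camera("side"); g=cv2.cvtColor(c["color"],cv2.COLOR_RGB2GRAY).astype(int)
gw=cv2.cvtColor(w["color"],cv2.COLOR_RGB2GRAY).astype(int)
for nm,x0,y0,L in (("long",-.0365,.0455,.126),("short",-.033,-.0442,.102)):
    S=[cw(x0+s,y0,.054) for s in np.linspace(0,L,5)]
    pw=proj(w,S,T); ps=proj(c,S); print(nm,"wrist",pw.round(0).tolist(),"side",ps.round(1).tolist())
    for (u,v) in ps: u=int(round(u)); v=int(round(v)); print("  side",u,v,g[v-8:v+7,u].tolist())
    for (u,v) in pw:
        u=int(round(u)); v=int(round(v))
        if 0<=v<384 and 30<u<480: print("  wrist",u,v,gw[v,u-28:u+29:2].tolist())
cv2.imwrite("pics/final_side.png",c["color"][...,::-1])
```

```text
36.675 [ 0.45230564 -0.25531449  0.18827032] [0.7  0.36 0.27]
long wrist [[384.0, 214.0], [381.0, 248.0], [378.0, 280.0], [376.0, 310.0], [373.0, 339.0]] side [[238.6, 223.0], [247.4, 224.4], [256.2, 225.7], [265.2, 227.1], [274.2, 228.5]]
  side 239 223 [95, 91, 92, 93, 113, 168, 202, 201, 174, 144, 125, 166, 178, 147, 135]
  side 247 224 [76, 73, 72, 75, 104, 184, 219, 210, 186, 157, 126, 134, 188, 212, 204]
  side 256 226 [75, 75, 77, 77, 151, 209, 222, 206, 176, 143, 106, 174, 213, 207, 178]
  side 265 227 [98, 98, 107, 110, 117, 184, 226, 224, 197, 165, 132, 157, 197, 209, 186]
  side 274 228 [125, 138, 139, 127, 114, 103, 94, 84, 74, 64, 65, 99, 129, 134, 128]
  wrist 384 214 [77, 89, 109, 110, 77, 80, 80, 77, 80, 83, 136, 161, 180, 197, 210, 215, 202, 193, 141, 76, 76, 130, 136, 64, 73, 78, 77, 81, 85]
  wrist 381 248 [192, 141, 144, 143, 143, 141, 141, 88, 96, 129, 148, 165, 179, 190, 198, 206, 209, 203, 199, 182, 201, 216, 114, 62, 61, 61, 60, 61, 62]
  wrist 378 280 [22, 22, 23, 22, 22, 22, 41, 94, 91, 128, 150, 166, 180, 192, 200, 205, 205, 199, 196, 176, 214, 215, 129, 91
[... 1000 characters left out ...]
, 216, 202, 185, 161, 79, 80, 80, 80, 78, 78, 194, 217, 217, 217, 217]
  wrist 282 245 [217, 216, 216, 217, 214, 150, 145, 89, 139, 161, 180, 187, 197, 208, 205, 199, 193, 185, 167, 160, 217, 216, 215, 189, 217, 217, 217, 47, 13]
  wrist 282 271 [217, 214, 212, 214, 210, 147, 143, 90, 144, 167, 184, 191, 201, 206, 202, 196, 190, 178, 158, 215, 216, 212, 211, 180, 217, 216, 183, 15, 16]
  wrist 281 296 [216, 168, 210, 209, 208, 204, 184, 140, 126, 160, 179, 192, 196, 204, 202, 197, 189, 183, 158, 123, 212, 207, 206, 192, 216, 216, 216, 216, 216]
  wrist 281 321 [215, 155, 75, 75, 75, 76, 77, 75, 129, 162, 181, 194, 196, 201, 199, 193, 186, 175, 148, 73, 76, 76, 76, 76, 75, 149, 169, 167, 168]
```

Run:
```python
from h import *
import cv2
w,st=pickle.load(open("w9.pkl","rb")); g=cv2.cvtColor(w["color"],cv2.COLOR_RGB2GRAY).astype(int)
for r in range(300,352,4): print(r,g[r,246:316:2].tolist())
```

```text
300 [216, 216, 216, 176, 170, 204, 184, 209, 205, 184, 140, 90, 149, 170, 188, 195, 200, 204, 199, 192, 188, 169, 146, 211, 185, 204, 207, 215, 216, 216, 216, 216, 216, 141, 15]
304 [216, 216, 216, 201, 170, 99, 89, 88, 88, 85, 86, 87, 150, 170, 188, 195, 199, 204, 198, 191, 187, 168, 144, 83, 83, 76, 76, 214, 216, 215, 216, 216, 215, 216, 32]
308 [216, 215, 215, 216, 216, 87, 76, 77, 76, 76, 76, 87, 151, 171, 189, 195, 199, 203, 198, 190, 187, 167, 141, 75, 76, 75, 76, 121, 167, 166, 168, 169, 169, 167, 106]
312 [215, 216, 216, 216, 216, 89, 79, 79, 78, 79, 78, 88, 152, 172, 190, 195, 199, 203, 197, 190, 186, 165, 138, 78, 78, 78, 77, 78, 164, 166, 168, 168, 168, 167, 171]
316 [215, 215, 215, 215, 216, 83, 78, 78, 78, 77, 77, 88, 152, 171, 190, 195, 199, 202, 196, 188, 186, 163, 134, 77, 77, 76, 76, 77, 132, 165, 167, 168, 169, 167, 171]
320 [214, 215, 215, 215, 215, 82, 77, 77, 77, 77, 78, 87, 153, 173, 190, 194, 199, 201, 195, 188, 185, 161, 128, 77, 78, 77, 78, 77, 77, 165, 167, 168, 169, 166, 171]
324 [192, 215, 215, 215, 215, 84, 79, 78, 79, 79, 79, 78, 153, 172, 191, 195, 198,
[... 392 characters left out ...]
2, 202, 198, 167, 110, 70, 70, 68]
336 [212, 99, 63, 100, 179, 203, 203, 203, 201, 197, 172, 177, 184, 93, 157, 184, 194, 199, 193, 180, 151, 214, 178, 165, 133, 179, 203, 201, 201, 198, 214, 214, 100, 97, 71]
340 [211, 204, 189, 195, 214, 209, 210, 210, 209, 192, 214, 214, 214, 116, 161, 186, 194, 199, 191, 157, 145, 214, 214, 214, 209, 193, 208, 207, 206, 205, 214, 214, 214, 196, 129]
344 [77, 78, 83, 87, 90, 93, 99, 100, 105, 105, 98, 96, 97, 80, 160, 188, 194, 199, 189, 172, 98, 92, 91, 93, 90, 82, 78, 81, 76, 76, 71, 66, 67, 67, 70]
348 [86, 83, 95, 92, 84, 83, 92, 102, 106, 117, 115, 109, 106, 96, 156, 170, 170, 181, 182, 125, 94, 73, 68, 67, 63, 63, 61, 64, 66, 56, 54, 50, 51, 51, 53]
```

The body ends exactly where the fork's face begins (row 326), and the thin end runs through the slot. Both shafts lie flat and the arm is clear, so I hand in.

```bash
python3 -c "
from workcell import env
print(env.hand_in())"
```

```text
the job is handed in; nothing more can be done
None
```

The job is handed in: both shafts lie flat in the run-out cradle with their shoulders felt against the forks, the long shaft in the long lane and the short one in the other. The clock stood at about 37 s, and the pump body, housing and piston were not touched; the hand-in gave no verdict.

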